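# Shut the sample cabinet and hold up the notched glaze test tile

## Robot

A 6-joint arm with a two-finger parallel gripper is mounted at the origin on the work surface. World frame = base frame: x ahead of the robot, y to its left, z up, the work surface at z = 0. Lengths are in m, angles in rad, forces in N, time in s.
With the tool pointing down it reaches from about 0.375 to 0.9 m from the base axis. Payload 3.1 kg.
Tool frame: the origin (TCP) lies at the very end of the fingers, on their centre line; the grasp point (between the pads) lies 19 mm behind it; z points along the fingers, y is the direction in which the jaws open and shut (so a half turn about z gives the same grasp; the last joint's range is limited). The gripper opens to 85 mm and grips with 20 to 120 N. Pads are 22 mm wide; open, the fingers measure 114 mm over their backs; the gripper's body (76 mm by 85 mm) begins 54 mm behind the grasp point. The pads swing forward as they close: fully open they stand 13 mm farther back than shut.
Start: joints at [0.934, 0.527, 1.433, -0, 1.181, -0.178], TCP at [0.276, 0.561, 0.197] pointing down, gripper open.
Joint ranges: [-3.08, 3.08], [-0.75, 2.2], [0.22, 2.44], [-1.43, 4.57], [0, 2.65], [-2.85, 2.85]. Speed limits (rad/s): [2.79, 2.79, 3.14, 3.14, 3.14, 3.14].

## Interface

Orientations are given as a unit quaternion [x, y, z, w].
In Python, from station import manip gives the robot as it stands. The module is installed in compiled form; this text tells all that it offers.
- The arm moves only by the tool send_rows, never from a script. Its argument "commands" is a list of rows, each an object with "delta_pos": the shift along the world's x, y, z in cm, a list of three; "yaw": the turn about the world's z in rad. A call has 1 to 10 rows; each row shifts and turns the pose as measured when the row begins; what a row does not reach is not made up. A row lasts 1/8 s, in which the tool goes at most 62.5 mm and 10.7 degrees, less where a joint would pass 70% of its speed; a pose out of reach is approached as far as the arm can. A call is refused whole if a number of a shift passes 6.25 or a number of a turn 0.188, either way. A call with a gripper value outside its range is refused whole. "grip" is the closure, from -1 (fully open) to 1 (shut), set as the call begins (left out, the last holds). The fingers move at their own pace and stop on an object; "force" is the grip in N (left out, the last holds). Time passes only in rows, so rows that do not move let the fingers close. It gives the time, the measured TCP pose, the force and the opening at its end, in the units of the state.
- manip.sense(): the state, without advancing time (a new reading comes with each control period).
- manip.snapshot(name): name is "scene" or "top" or "wrist"; returns the picture (384x512x3 uint8, blue, green, red); there is no depth.
- manip.get_calibration(name): a dict with "fx", "fy", "cx", "cy" (pixels), "dist_coeffs" ([k1, k2, p1, p2, k3] as OpenCV has them; the pictures are not rectified), "world_to_cam" (4x4, takes a point from world to camera coordinates); the wrist camera has in their place "mount" (4x4, takes a point from camera to tool coordinates, whose origin is the TCP and whose axes are the flange's). Camera axes: x right, y down, z forward; pixel columns grow to the right and rows downward; lengths in m; the calibration is good to about 2 mm. A picture is of the moment at which its call begins: read the wrist's pose just before it. get_calibration takes no time and is no camera call.
- manip.sign_off(): hands the job in, once; it reports no verdict.
The state is a dict: "t": time; "q": joint angles; "qd": joint speeds; "tau": joint torques, N m; "tcp_pos": TCP position; "tool_rot": TCP orientation; "force": force on the tool from outside, world axes, zero at the start; "ft_torque": the same for the moment, N m; "finger_gap": opening from 0.0 (shut) to 1.0 (fully open).
Only numpy, scipy, OpenCV 4.12 (cv2) and the standard library are available. Lean on these libraries where they do the work, as an engineer would, in place of code of your own. Each camera call takes 0.05 s, during which the arm holds its last target. There are 200 camera calls.

## Task

The open door of the little sample cabinet is in the way over the grey photo mat: push it shut until it seats on its catch. Then take the test tile that has one corner notched, gripping it by its plain half, and hold it in the air over the middle of the mat, some 15 cm up, label face still upward but sloping about 40 degrees with the notched (label) end uppermost. Finish while still holding it there, still, touching nothing else with it, and leave the un-notched tile and the other things where they are.

Things in the scene. Friction and masses are not known exactly. Their poses are not given: they have to be found in the camera images.
- cabinet: grey sheet-metal sample cabinet, 160 deep x 240 wide x 220 mm tall, fixed, at the left. Origin: centre of its underside. Its own -x axis is the front (open side, 80 mm before the origin), +y its left seen from the robot, z up
- door (a joint): door angle, rad: 0 shut, grows as it opens towards the robot (0.6 to 1.1 at the start). Vertical hinge at the cabinet's left (+y) front edge; seen from above it closes anticlockwise. Stays where it is left, except near shut: from 0.07 to 0.03 rad a sprung roller resists (it takes about 7 N of push 170 mm from the hinge) and pushes it back; past 0.03 the roller snaps it to 0, against a stop
- door_hinge (a point): point on the hinge axis, mid-thickness of the door, 112 mm above the bench; it does not move. With the cabinet's yaw w and door angle a, the door runs from here 238 mm along Rz(w - a) (0,-1,0), and its outer face looks along Rz(w - a) (-1,0,0)
- door_face (a point): a good place to push: on the door's outer face, 170 mm from the hinge axis, 177 mm above the bench. The panel is 12 mm thick and spans 12 to 212 mm above the bench; a thin pull handle stands out 26 mm, only below 105 mm height. Site axes: -x outward, +y towards the hinge
- mat: grey felt photo mat, 130 x 130 mm, 3 mm thick, fixed flat on the bench before the cabinet, under the door's sweep. Origin: centre of its underside
- board: dark wooden ware board, 180 (x) x 300 (y) mm, 18 mm thick, fixed, lying at the right. Origin: centre of its underside. The two tiles and the kiln prop lie on it
- tile: the NOTCHED tile: white ceramic, 120 x 42 x 10 mm, about 100 g, lying flat, label face up, at any yaw; glazed in the middle, 20 mm of bare clay at both ends. One corner, 16 x 16 mm, is cut out: that end is the label end. Origin: centre of the underside of the uncut outline; +x points to the notched end (notch at the +x, +y corner), z up through the label face. Plain half: x below 0
- plain_tile: another tile, same sizes and looks, all four corners whole; to be left alone. Origin: centre of its underside
- prop: small kiln prop, terracotta cylinder 24 mm across, 30 mm tall, standing on the board. Bystander; origin: centre of its underside
- cup: white bisque cup, 72 mm across, 75 mm tall, standing behind the board. Bystander; origin: centre of its underside
- mould: heavy eight-sided plaster mould, 100 mm across, 110 mm tall, with a black rubber band, behind the board. Bystander; origin: centre of its underside
- bowl: plaster-white bowl, 110 mm across, 50 mm tall, at the left, ahead of the robot. Bystander; origin: centre of its underside
- jar: closed glaze jar, 66 mm across, 100 mm tall, left of the cabinet. Bystander; origin: centre of its underside
- brush: brush lying at the right edge of the bench. Bystander
Things that resemble listed ones, but are neither listed nor needed, are in the scene too. What is shaped like the tile but black is not meant.

How it is judged:
By the outcome, as a careful person would: the job done as asked, in the order asked, and still so for the second after the job is handed in, while the arm keeps its last pose, push and grip.
It also fails if it takes over 56 s, if anything falls off the work surface, if the arm or the gripper's body presses on something with over 40 N, if the wrist force passes 120 N, or if a joint passes its speed limit or range.

## Working session

There is one attempt and no reset: what is moved stays moved. The work goes in short steps, Python scripts to look and compute and a tool call to move; the robot and the scene stay as the last step left them, time stands still between calls to the robot, and variables do not carry over. Pictures are saved under pics/ and viewed, about 8 in all and at most 12, crops included, and the job is handed in when it is done.

Besides the shell and the picture viewer there is one more tool, called after "Call:" as name(argument=value, ...), one argument or row to a line, values as JSON. send_rows: Moves the arm, as the interface text tells. Its arguments: {"type":"object","properties":{"commands":{"type":"array","items":{"type":"object","properties":{"delta_pos":{"type":"array","items":{"type":"number"}},"yaw":{"type":"number"}}}},"grip":{"type":"number"},"force":{"type":"number"}},"required":["commands"]}

```bash
mkdir -p pics
cat > h.py <<'E'
import numpy as np, cv2
from station import manip
from scipy.spatial.transform import Rotation as R
def cam(n, st=None):
    c=manip.get_calibration(n); K=np.array([[c['fx'],0,c['cx']],[0,c['fy'],c['cy']],[0,0,1.]]); d=np.array(c['dist_coeffs'],float)
    if 'mount' in c:
        T=np.eye(4); T[:3,:3]=R.from_quat(st['tool_rot']).as_matrix(); T[:3,3]=st['tcp_pos']
        W=np.linalg.inv(T@np.array(c['mount']))
    else: W=np.array(c['world_to_cam'])
    return K,d,W
def ray(C,px):
    K,d,W=C; u=cv2.undistortPoints(np.array(px,float).reshape(-1,1,2),K,d)[:,0]
    v=np.c_[u,np.ones(len(u))]@W[:3,:3]; return -W[:3,:3].T@W[:3,3], v
def onz(C,px,z):
    o,v=ray(C,px); return o+v*((z-o[2])/v[:,2])[:,None]
def proj(C,P):
    K,d,W=C; return cv2.projectPoints(np.array(P,float).reshape(-1,3),cv2.Rodrigues(W[:3,:3])[0],W[:3,3],K,d)[0][:,0]
def snap(n,f):
    st=manip.sense(); im=manip.snapshot(n); cv2.imwrite(f'pics/{f}.png',im); return im,cam(n,st),st
E
python3 - <<'E'
from h import *
a,Ca,st=snap('scene','s0'); b,Cb,_=snap('top','t0')
cv2.imwrite('pics/both.png',np.hstack([a,b])[:, :])
for C in(Ca,Cb): print(ray(C,[[256,192]]))
print(st)
E
```

```text
(array([ 1.26269462, -0.1760639 ,  1.20523855]), array([[-0.5740463 ,  0.12453667, -0.80942996]]))
(array([ 0.4133764 , -0.01271305,  1.36694969]), array([[ 0.0461473 ,  0.00857039, -0.99891435]]))
{'t': 0.0, 'q': array([ 9.34539975e-01,  5.28502127e-01,  1.43391741e+00, -1.73860107e-05,
        1.18143190e+00, -1.78500552e-01]), 'qd': array([-0.00058707,  0.00080515, -0.00029785,  0.00256093,  0.00061971,
       -0.0006998 ]), 'tau': array([ 7.62738127e-04, -4.42346478e+01, -1.78024650e+01, -2.78950283e-04,
        8.40546418e-03, -2.67237240e-06]), 'tcp_pos': array([0.27569811, 0.56000037, 0.19590684]), 'tool_rot': array([ 2.26881462e-01,  9.73921725e-01, -1.04015258e-03, -4.40089433e-04]), 'force': array([0.02345697, 0.11613084, 0.39612355]), 'ft_torque': array([-0.01644514,  0.09024446, -0.04682331]), 'finger_gap': 0.9960649914952249}
```

View pics/t0.png

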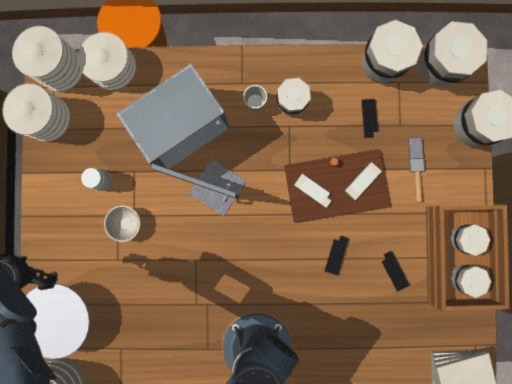

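View pics/s0.png

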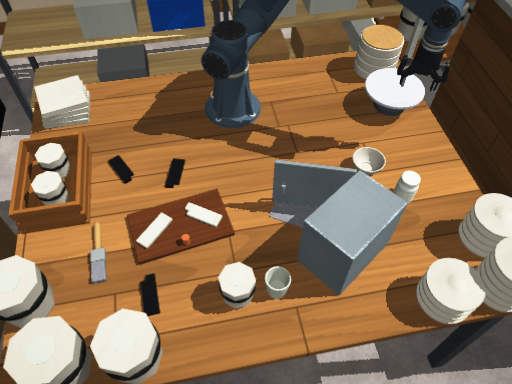

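Run:
```python
from h import *
a=cv2.imread('pics/s0.png'); b=cv2.imread('pics/t0.png')
A=cv2.resize(b[150:220,275:395],None,fx=5,fy=5,interpolation=2)[:, :600]
B=cv2.resize(b[60:220,110:250],None,fx=4,fy=4,interpolation=2)
S=cv2.resize(a[190:260,120:240],None,fx=5,fy=5,interpolation=2)[:250]
print(A.shape,B.shape)
cv2.imwrite('pics/c1.png',cv2.resize(np.vstack([A,S]),(600,600)) ); cv2.imwrite('pics/c2.png',cv2.resize(B,(525,600)))
Cb=cam('top')
g=cv2.cvtColor(b,cv2.COLOR_BGR2GRAY)
m=((g>170)*255).astype(np.uint8); m[:150]=0;m[225:]=0;m[:,:280]=0;m[:,395:]=0
for c in cv2.findContours(m,0,1)[0]:
    if cv2.contourArea(c)>100:
        r=cv2.minAreaRect(c); bx=cv2.boxPoints(r); print(r,cv2.contourArea(c)); print(onz(Cb,bx,.028).round(4)); M=cv2.moments(c);print('cen',M['m10']/M['m00'],M['m01']/M['m00'])
print('cab top',onz(Cb,[[118,115],[193,67],[228,123],[155,163]],.22).round(3))
print('door',onz(Cb,[[152,167],[235,195]],.212).round(3))
```

```text
(350, 600, 3) (640, 560, 3)
((313.7550354003906, 190.2785186767578), (39.07736587524414, 13.517326354980469), 34.99202346801758) 460.0
[[ 0.4967 -0.1168  0.028 ]
 [ 0.5303 -0.1409  0.028 ]
 [ 0.461  -0.2374  0.028 ]
 [ 0.4275 -0.2132  0.028 ]]
cen 312.7967391304348 189.9101449275362
((362.84906005859375, 180.52830505371094), (13.637351036071777, 38.20915603637695), 42.51044845581055) 480.5
[[ 0.4788 -0.2721  0.028 ]
 [ 0.5643 -0.3531  0.028 ]
 [ 0.5357 -0.3833  0.028 ]
 [ 0.4504 -0.3023  0.028 ]]
cen 362.8286507110648 180.5209850849809
cab top [[0.675 0.363 0.22 ]
 [0.802 0.162 0.22 ]
 [0.649 0.069 0.22 ]
 [0.545 0.263 0.22 ]]
door [[0.536 0.272 0.212]
 [0.459 0.052 0.212]]
```

View pics/c1.png

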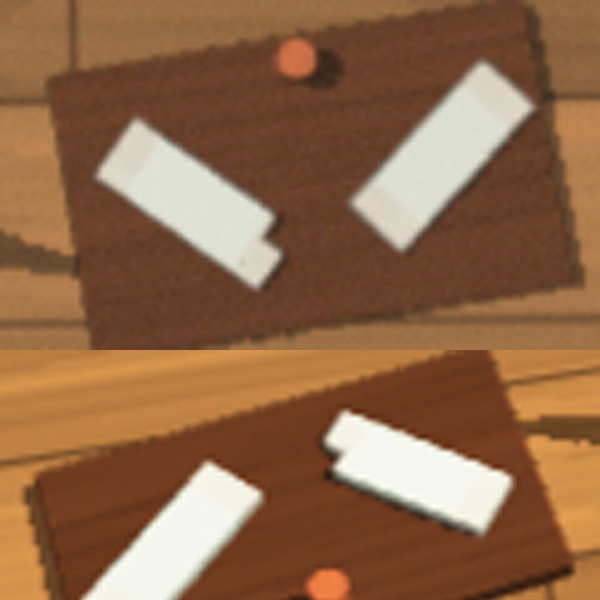

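View pics/c2.png

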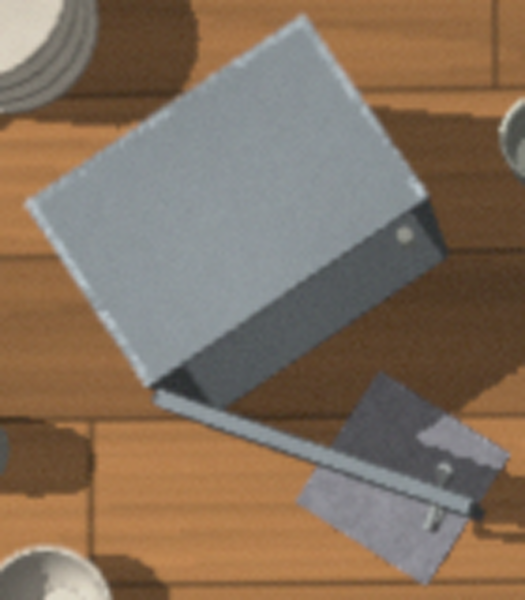

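The notched tile is at top pixel (313,190): its notch is at the lower-right end. What it could be mistaken for: the plain tile (363,181), and the black ones at (369,118), (337,255) and (396,271). The close crop confirms the choice. The door runs from its hinge at about (153,165) to its tip at (237,196).

Run:
```python
from h import *
Cb=cam('top')
f=lambda p:np.array(p)/3.75+[110,60]
cab=onz(Cb,f([[25,203],[305,15],[427,197],[150,385]]),.22)
d=onz(Cb,f([[158,396],[474,510]]),.212)
mat=onz(Cb,f([[380,372],[511,456],[428,585],[298,500]]),.003)
print(cab.round(3),d.round(3)); print('mat',mat.round(3),mat.mean(0))
ed=cab[2]-cab[3]; w=np.arctan2(ed[0],-ed[1]); ed2=cab[1]-cab[0]; w2=np.arctan2(ed2[0],-ed2[1]); 
dd=d[1]-d[0]; wa=np.arctan2(dd[0],-dd[1]); print('w',w,w2,'len',np.linalg.norm(ed),np.linalg.norm(dd),'a',w-wa)
H=d[0][:2]; w=(w+w2)/2
for a in list(np.arange(w-wa,0,-.15))+[0.03,0]:
    t=w-a; e=np.array([np.sin(t),-np.cos(t)]); n=np.array([-np.cos(t),-np.sin(t)])
    p=H+.17*e+.0205*n; print(round(a,2),p.round(3),'60mm off',(p+.04*n).round(3))
print(R.from_quat(manip.sense()['tool_rot']).as_matrix().round(2))
```

```text
[[0.678 0.367 0.22 ]
 [0.81  0.167 0.22 ]
 [0.677 0.08  0.22 ]
 [0.546 0.276 0.22 ]] [[0.539 0.272 0.212]
 [0.457 0.049 0.212]]
mat [[0.58  0.137 0.003]
 [0.509 0.029 0.003]
 [0.403 0.098 0.003]
 [0.474 0.206 0.003]] [0.4915599  0.11771616 0.003     ]
w 0.5888231223007987 0.5845920424673486 len 0.23547117858717165 0.23817544412386324 a 0.9436604459835521
0.94 [0.461 0.12 ] 60mm off [0.424 0.134]
0.79 [0.485 0.11 ] 60mm off [0.446 0.118]
0.64 [0.51  0.104] 60mm off [0.47  0.106]
0.49 [0.535 0.101] 60mm off [0.495 0.097]
0.34 [0.561 0.102] 60mm off [0.522 0.093]
0.19 [0.586 0.107] 60mm off [0.549 0.092]
0.04 [0.61  0.116] 60mm off [0.576 0.095]
0.03 [0.612 0.117] 60mm off [0.578 0.096]
0 [0.616 0.119] 60mm off [0.583 0.097]
[[-0.9   0.44 -0.  ]
 [ 0.44  0.9  -0.  ]
 [ 0.   -0.   -1.  ]]
```

Call:
send_rows(
  commands=[
    {"delta_pos": [1.4, -4.2, -0.3], "yaw": -0.07},
    {"delta_pos": [1.4, -4.2, -0.3], "yaw": -0.07},
    {"delta_pos": [1.4, -4.2, -0.3], "yaw": -0.07},
    {"delta_pos": [1.4, -4.2, -0.3], "yaw": -0.07},
    {"delta_pos": [1.4, -4.2, -0.3], "yaw": -0.07},
    {"delta_pos": [1.4, -4.2, -0.3], "yaw": -0.07},
    {"delta_pos": [1.4, -4.2, -0.3], "yaw": -0.07},
    {"delta_pos": [1.4, -4.2, -0.3], "yaw": -0.07},
    {"delta_pos": [1.4, -4.2, -0.3], "yaw": -0.07},
    {"delta_pos": [1.4, -4.2, -0.3], "yaw": -0.07},
  ],
  grip=1,
)

```text
t: 1.35
tcp_pos: [0.4163, 0.1294, 0.1625]
tool_rot: [0.554, 0.833, -0.001, -0.001]
force: [-0.6, 1.2, -0.2]
finger_gap: -0.002
```

Call:
send_rows(
  commands=[
    {"delta_pos": [2.2, -0.5, 0.2], "yaw": 0},
    {"delta_pos": [2.2, -0.5, 0.1], "yaw": 0},
    {"delta_pos": [2.4, -1.0, 0], "yaw": 0},
    {"delta_pos": [2.5, -0.6, 0], "yaw": 0},
    {"delta_pos": [2.5, -0.3, 0], "yaw": 0},
    {"delta_pos": [2.5, 0.1, 0], "yaw": 0},
  ],
)

```text
t: 2.1
tcp_pos: [0.5582, 0.0971, 0.163]
tool_rot: [0.557, 0.83, -0.004, -0.006]
force: [0.1, 0.4, -0.1]
finger_gap: 0.003
```

Call:
send_rows(
  commands=[
    {"delta_pos": [2.0, 0.4, 0.2], "yaw": 0},
    {"delta_pos": [1.5, 0.5, 0.1], "yaw": 0},
    {"delta_pos": [1.0, 0.5, 0], "yaw": 0},
    {"delta_pos": [0.8, 0.5, 0], "yaw": 0},
    {"delta_pos": [0.8, 0.5, 0], "yaw": 0},
  ],
)

```text
t: 2.72
tcp_pos: [0.61, 0.1147, 0.1636]
tool_rot: [0.556, 0.831, -0.019, -0.015]
force: [-23.6, -20.0, 18.5]
finger_gap: 0.002
```

Run:
```python
from h import *
b,C,st=snap('top','t1'); a,_,_=snap('scene','s1')
print(st['tcp_pos'],st['force'])
cv2.imwrite('pics/c3.png',np.hstack([cv2.resize(b[60:220,110:250],(393,450),interpolation=2),cv2.resize(a[130:290,240:420][:, :],(400,450),interpolation=2)]))
```

```text
[0.60997221 0.114712   0.16357414] [-23.5608429  -20.04802928  18.45122351]
```

View pics/c3.png

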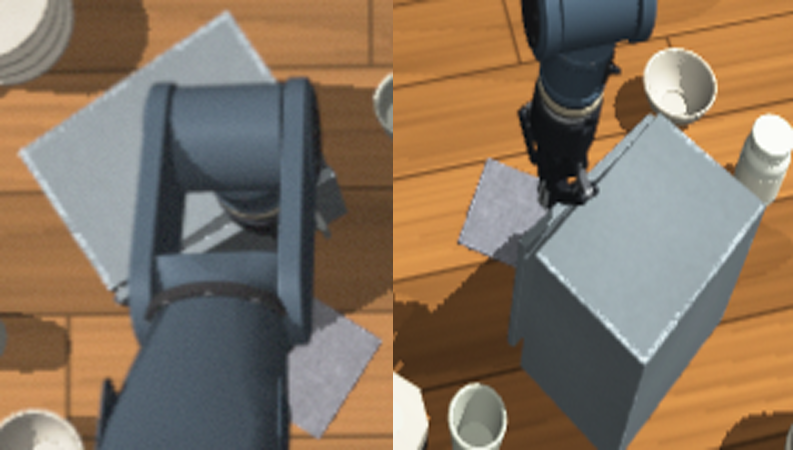

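Call:
send_rows(
  commands=[
    {"delta_pos": [-2.0, -1.3, 0.3], "yaw": 0},
    {"delta_pos": [-0.5, -0.3, 1.4], "yaw": 0},
    {"delta_pos": [0, 0, 1.0], "yaw": 0},
    {"delta_pos": [1.0, 0.7, 0.1], "yaw": 0},
    {"delta_pos": [0.8, 0.6, 0.1], "yaw": 0},
    {"delta_pos": [0.8, 0.5, 0.1], "yaw": 0},
  ],
)

```text
t: 3.58
tcp_pos: [0.6134, 0.1188, 0.1963]
tool_rot: [0.556, 0.831, -0.017, -0.014]
force: [0.6, 0.2, 0.1]
finger_gap: 0.002
```

Call:
send_rows(
  commands=[
    {"delta_pos": [0.7, 0.5, 0], "yaw": 0},
    {"delta_pos": [0.6, 0.4, 0], "yaw": 0},
  ],
)

```text
t: 3.82
tcp_pos: [0.6277, 0.1291, 0.1955]
tool_rot: [0.556, 0.831, -0.017, -0.014]
force: [0.8, 0.2, 0.4]
finger_gap: 0.001
```

Call:
send_rows(
  commands=[
    {"delta_pos": [0.5, 0.35, -0.2], "yaw": 0},
    {"delta_pos": [0.4, 0.3, 0], "yaw": 0},
    {"delta_pos": [0.2, 0.15, 0], "yaw": 0},
  ],
)

```text
t: 4.2
tcp_pos: [0.6393, 0.1378, 0.1925]
tool_rot: [0.556, 0.831, -0.018, -0.015]
force: [0.5, 0.6, 0.1]
finger_gap: -0.003
```

Run:
```python
from h import *
a,C,st=snap('scene','s2'); w,_,_=snap('wrist','w2')
print(proj(C,[st['tcp_pos'],[.539,.272,.212]]))
cv2.imwrite('pics/c4.png',np.hstack([cv2.resize(w,(400,300)),cv2.resize(a[140:260,260:420],(400,300),interpolation=2)]))
```

```text
[[319.81466684 210.64628776]
 [356.00507029 170.56107797]]
```

View pics/c4.png

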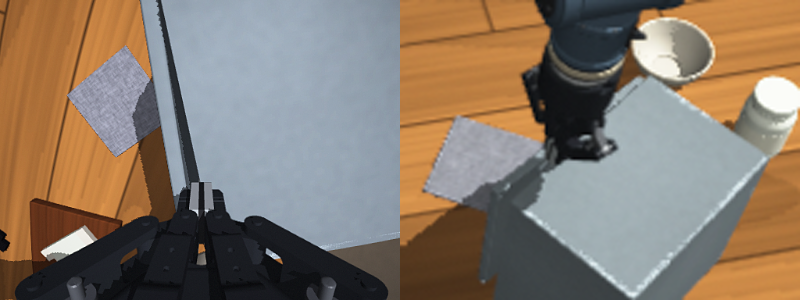

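Run:
```python
from h import *
a=cv2.imread('pics/s2.png'); w=cv2.imread('pics/w2.png'); st=manip.sense()
C=cam('wrist',st); print(C[2]); print(proj(C,[st['tcp_pos']]))
cv2.imwrite('pics/c5.png',np.hstack([cv2.resize(w[100:290,160:320],(400,475),interpolation=2),cv2.resize(a[160:255,285:365],(400,475),interpolation=2)]))
```

```text
[[ 0.92310896  0.3819859  -0.04423373 -0.63366755]
 [ 0.37754532 -0.87846725  0.29283924 -0.15623407]
 [ 0.07300258 -0.28702276 -0.95513798  0.36839108]
 [ 0.          0.          0.          1.        ]]
[[258.13848525 224.02289046]]
```

View pics/c5.png

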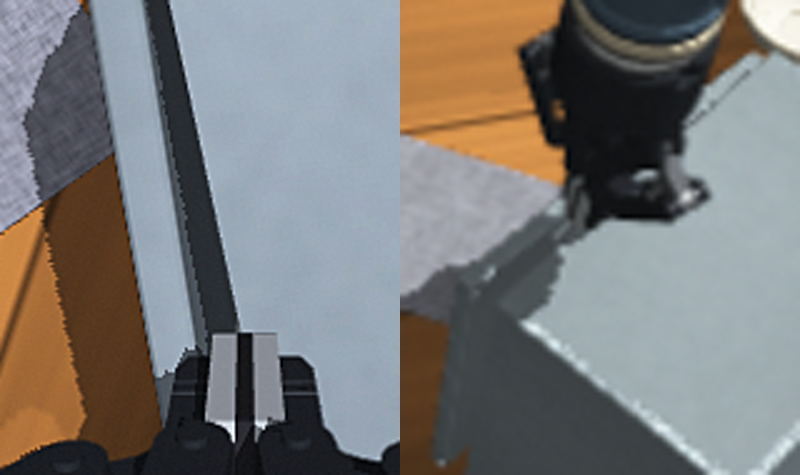

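Run:
```python
from h import *
st=manip.sense(); C=cam('wrist',st)
f=lambda p:np.array(p)/2.5+[160,100]
print('outer',onz(C,f([[95,0],[155,375]]),.212).round(3)); print('inner',onz(C,f([[148,0],[200,345]]),.212).round(3)); print('cab',onz(C,f([[170,0],[236,325]]),.22).round(3)); print(st['tcp_pos'],st['force'])
P=onz(C,f([[95,0],[155,375]]),.212); d=P[0]-P[1]; print(np.arctan2(-d[0],d[1]))
P=onz(C,f([[170,0],[236,325]]),.22); d=P[0]-P[1]; print(np.arctan2(-d[0],d[1]))
```

```text
outer [[0.581 0.198 0.212]
 [0.623 0.121 0.212]]
inner [[0.592 0.202 0.212]
 [0.63  0.133 0.212]]
cab [[0.597 0.204 0.22 ]
 [0.635 0.145 0.22 ]]
[0.6392063  0.13769403 0.19255405] [ 0.56854045 -0.37555804 -0.25393618]
0.502958455016964
0.5752798723492114
```

Call:
send_rows(
  commands=[
    {"delta_pos": [0, 0, 3], "yaw": 0},
    {"delta_pos": [0, 0, 4], "yaw": 0},
    {"delta_pos": [-2.5, -1.7, 0], "yaw": -0.18},
    {"delta_pos": [-2.5, -1.7, 0], "yaw": -0.18},
    {"delta_pos": [-2, -1.2, 0], "yaw": -0.18},
    {"delta_pos": [0, 0, 0], "yaw": -0.18},
    {"delta_pos": [0, 0, 0], "yaw": -0.18},
    {"delta_pos": [0, 0, 0], "yaw": -0.18},
    {"delta_pos": [0, 0, 0], "yaw": -0.18},
  ],
)

```text
t: 5.42
tcp_pos: [0.5644, 0.0887, 0.2661]
tool_rot: [0.946, 0.324, -0.005, -0.022]
force: [-0.5, 0.5, 0.1]
finger_gap: -0.0
```

Run:
```python
from h import *
w,C,st=snap('wrist','w3'); print(st['q'].round(3),st['tcp_pos'],st['force'].round(1),R.from_quat(st['tool_rot']).as_matrix().round(3)[:,1:])
cv2.imwrite('pics/w3v.png',w)
```

```text
[-0.062  0.39   1.47   0.038  1.307  0.839] [0.56444246 0.0886505  0.26608639] [-0.5  0.5  0.1] [[ 0.612 -0.023]
 [-0.789  0.039]
 [-0.045 -0.999]]
```

View pics/w3v.png

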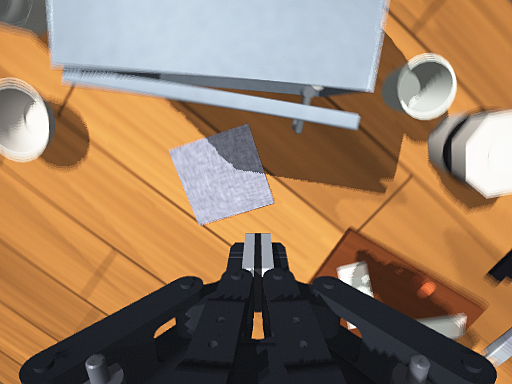

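Call:
send_rows(
  commands=[
    {"delta_pos": [0, 0, -4], "yaw": 0},
    {"delta_pos": [0, 0, -4], "yaw": 0},
    {"delta_pos": [1.2, 0.8, 0], "yaw": 0},
    {"delta_pos": [1.2, 0.8, 0], "yaw": 0},
    {"delta_pos": [1.0, 0.6, 0], "yaw": 0},
    {"delta_pos": [1.0, 0.6, 0], "yaw": 0},
  ],
)

```text
t: 6.22
tcp_pos: [0.6149, 0.118, 0.1909]
tool_rot: [0.945, 0.326, 0.001, -0.02]
force: [-0.0, -0.2, 0.6]
finger_gap: -0.003
```

Call:
send_rows(
  commands=[
    {"delta_pos": [0.5, 0.35, -0.5], "yaw": 0},
    {"delta_pos": [0.4, 0.3, -0.3], "yaw": 0},
  ],
)

```text
t: 6.48
tcp_pos: [0.626, 0.1255, 0.1838]
tool_rot: [0.945, 0.326, 0.002, -0.019]
force: [0.5, 0.3, 0.1]
finger_gap: 0.004
```

Run:
```python
from h import *
a,Ca,st=snap('scene','s4'); w,C,st=snap('wrist','w4'); print(st['tcp_pos'],st['force'].round(1))
cv2.imwrite('pics/c6.png',np.hstack([cv2.resize(w,(480,360)),cv2.resize(a[150:270,270:370],(300,360),interpolation=2)]))
```

```text
[0.62637573 0.1258137  0.18349024] [1.1 0.1 0.7]
```

View pics/c6.png

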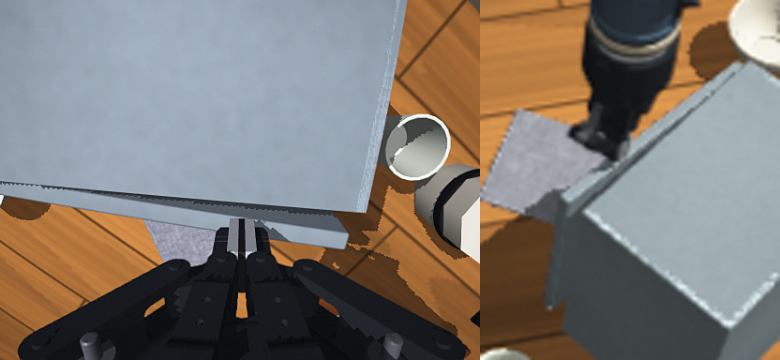

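Run:
```python
from h import *
st=manip.sense(); Ca=cam('scene'); C=cam('wrist',st); p=st['tcp_pos']
print('cam pos',-C[2][:3,:3].T@C[2][:3,3])
for dz in (0,.02,.04): print(dz,(proj(Ca,[p+[0,0,dz]])-[270,150])*3+[480,0],proj(C,[p+[0,0,dz]])*480/512)
g=(np.array([[608,160]])-[480,0])/3+[270,150]
# two-view tip
o1,v1=ray(Ca,g); o2,v2=ray(C,np.array([[241,219]])*512/480)
A=np.c_[v1[0],-v2[0]]; s=np.linalg.lstsq(A,o2-o1,rcond=None)[0]; print(o1+v1[0]*s[0],o2+v2[0]*s[1])
K=np.array([[0,197],[140,222],[345,248],[348,236],[365,212],[0,181]])*512/480
print(onz(C,K[:4],.212).round(3)); print(onz(C,K[4:],.22).round(3))
```

```text
cam pos [0.68626963 0.16591664 0.36153515]
0 [[611.19641758 177.50270352]] [[242.33522807 208.87216905]]
0.02 [[613.69775339 165.21153308]] [[241.32849459 220.97017102]]
0.04 [[616.26636195 152.59141157]] [[240.07177323 236.0568415 ]]
[0.61866482 0.12227556 0.20253618] [0.62515051 0.12542327 0.19930701]
[[0.544 0.256 0.212]
 [0.59  0.175 0.212]
 [0.655 0.067 0.212]
 [0.661 0.072 0.212]]
[[0.679 0.08  0.22 ]
 [0.561 0.255 0.22 ]]
```

Call:
send_rows(
  commands=[
    {"delta_pos": [0, 0, 2.5], "yaw": 0},
    {"delta_pos": [-2.5, -1.7, 0], "yaw": 0},
    {"delta_pos": [-2.5, -1.7, 0], "yaw": 0},
    {"delta_pos": [0, 0, -3.0], "yaw": 0},
    {"delta_pos": [0, 0, -2.5], "yaw": 0},
    {"delta_pos": [1.0, 0.7, 0], "yaw": 0},
    {"delta_pos": [1.0, 0.7, 0], "yaw": 0},
    {"delta_pos": [1.0, 0.7, 0], "yaw": 0},
    {"delta_pos": [0.6, 0.4, 0], "yaw": 0},
  ],
)

```text
t: 7.7
tcp_pos: [0.613, 0.1162, 0.1561]
tool_rot: [0.945, 0.326, 0.004, -0.018]
force: [0.0, -0.0, 0.2]
finger_gap: -0.005
```

Call:
send_rows(
  commands=[
    {"delta_pos": [0.6, 0.4, 0], "yaw": 0},
    {"delta_pos": [0.5, 0.35, 0], "yaw": 0},
  ],
)

```text
t: 7.95
tcp_pos: [0.6123, 0.1158, 0.1563]
tool_rot: [0.944, 0.328, -0.013, -0.014]
force: [-12.0, -11.7, 8.7]
finger_gap: -0.004
```

Call:
send_rows(
  commands=[
    {"delta_pos": [0.7, 0.5, 0], "yaw": 0},
    {"delta_pos": [0.9, 0.6, 0], "yaw": 0},
  ],
)

```text
t: 8.2
tcp_pos: [0.6106, 0.1147, 0.1568]
tool_rot: [0.943, 0.33, -0.037, -0.01]
force: [-21.1, -18.2, 12.7]
finger_gap: 0.002
```

Run:
```python
from h import *
a,Ca,st=snap('scene','s5'); w,C,st=snap('wrist','w5'); print(st['tcp_pos'],st['force'].round(1))
cv2.imwrite('pics/c7.png',np.hstack([cv2.resize(w,(480,360)),cv2.resize(a[150:270,270:370],(300,360),interpolation=2)]))
```

```text
[0.61051122 0.11466054 0.15680434] [-20.1 -18.3  14.2]
```

View pics/c7.png

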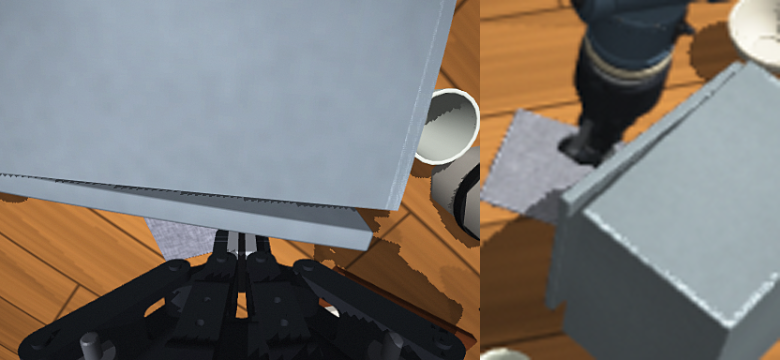

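Run:
```python
from h import *
st=manip.sense(); C=cam('wrist',st); p=st['tcp_pos']
K=np.array([[20,192],[150,212],[365,249],[371,234],[180,193],[60,182]])*512/480
D=onz(C,K,.212); Q=onz(C,np.array([[60,179],[398,209]])*512/480,.22)
print(D.round(3),Q.round(3))
f=lambda d:np.arctan2(d[0],-d[1])
print(f(D[2]-D[0]),f(D[3]-D[5]),f(Q[1]-Q[0])); print(R.from_quat(st['tool_rot']).as_matrix()[:,2],proj(C,[p])*480/512, st['ft_torque'],st['q'],st['tau'])
print('Z axis pts', proj(C,[p-R.from_quat(st['tool_rot']).as_matrix()[:,2]*k for k in (.01,.02,.03)])*480/512)
```

```text
[[0.569 0.222 0.212]
 [0.604 0.164 0.212]
 [0.655 0.069 0.212]
 [0.663 0.073 0.212]
 [0.622 0.158 0.212]
 [0.588 0.207 0.212]] [[0.596 0.204 0.22 ]
 [0.68  0.08  0.22 ]]
0.5134537752908959 0.5091717063134648 0.5937073279663164
[-0.07621031 -0.00622747 -0.99707232] [[242.33712392 208.92048102]] [-2.65132263  3.04119821  0.06688133] [ 0.00898318  0.6015814   1.41573901 -0.00594538  1.20061667  0.90956246] [  8.45372021 -38.99216652 -23.89430702   4.26639408  -5.36482751
  -0.10876148]
Z axis pts [[242.39249138 214.89554793]
 [242.45387106 221.52560733]
 [242.52228008 228.92267273]]
```

Call:
send_rows(
  commands=[
    {"delta_pos": [-2.0, -1.4, 0], "yaw": 0},
    {"delta_pos": [-0.5, -0.3, 0.9], "yaw": 0},
    {"delta_pos": [0, 0, 0.5], "yaw": 0},
    {"delta_pos": [1.0, 0.7, 0], "yaw": 0},
    {"delta_pos": [1.0, 0.7, 0], "yaw": 0},
  ],
)

```text
t: 8.93
tcp_pos: [0.6088, 0.1126, 0.174]
tool_rot: [0.944, 0.329, -0.034, -0.009]
force: [0.2, -0.1, -0.1]
finger_gap: 0.001
```

Call:
send_rows(
  commands=[
    {"delta_pos": [0.5, 0.35, 0], "yaw": 0},
    {"delta_pos": [0.4, 0.3, 0], "yaw": 0},
  ],
)

```text
t: 9.18
tcp_pos: [0.6112, 0.1142, 0.1737]
tool_rot: [0.942, 0.331, -0.047, -0.005]
force: [-12.4, -10.8, 11.9]
finger_gap: -0.001
```

Run:
```python
from h import *
w,C,st=snap('wrist','w6'); F=st['force'];T=st['ft_torque']; print(F.round(1),T.round(2))
Rm=R.from_quat(st['tool_rot']).as_matrix(); zt=Rm[:,2]
r=np.cross(F,T)/(F@F)  # point on line of action nearest ref
u=F/np.linalg.norm(F)
# where line of action lies closest to tool axis (ref + s*zt)
A=np.c_[zt,-u]; s=np.linalg.lstsq(A,r,rcond=None)[0]; print('s along tool axis from ref',s, 'miss',np.linalg.norm(A@s-r))
# same for world-axis assumption at hinge plane etc
q=st['q']; print(q, st['tcp_pos'])
w7=cv2.resize(w[150:330,130:420],(800,497),interpolation=2); cv2.imwrite('pics/c8.png',w7)
```

```text
[-12.4 -10.8  11.9] [-1.93  2.02  0.03]
s along tool axis from ref [ 0.16049539 -0.08304441] miss 0.009685843250945706
[ 0.01559548  0.5916899   1.38313356 -0.02006891  1.25873661  0.91777867] [0.61118287 0.11422173 0.17369706]
```

View pics/c8.png

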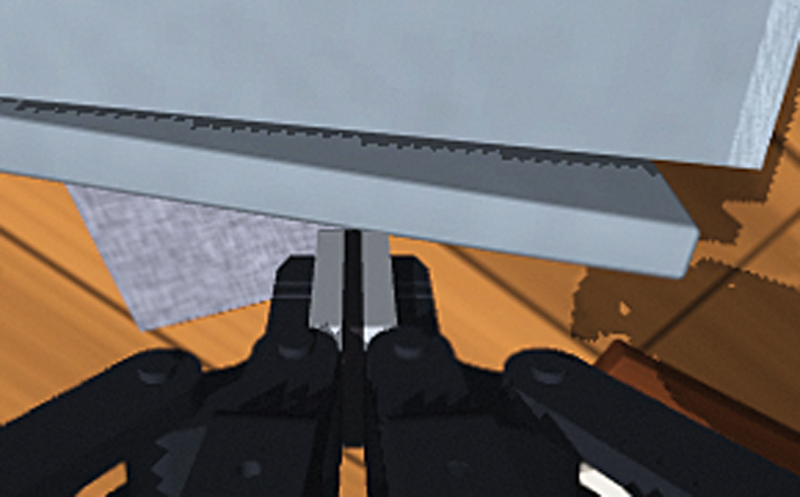

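Call:
send_rows(
  commands=[
    {"delta_pos": [-1.5, -0.9, -0.3], "yaw": 0},
    {"delta_pos": [1.1, -2.0, -0.6], "yaw": 0},
    {"delta_pos": [1.1, -2.0, 0], "yaw": 0},
    {"delta_pos": [0.9, 0.5, 0], "yaw": 0},
    {"delta_pos": [3.0, 1.7, 0], "yaw": 0},
  ],
)

```text
t: 9.85
tcp_pos: [0.6483, 0.0784, 0.163]
tool_rot: [0.941, 0.331, -0.065, -0.004]
force: [-55.1, -33.2, 32.6]
finger_gap: 0.006
```

Run:
```python
from h import *
st=manip.sense(); print(st['tcp_pos'],st['force'].round(1),st['ft_torque'].round(2),R.from_quat(st['tool_rot']).as_matrix()[:,2],st['q'])
```

```text
[0.64829894 0.07837695 0.16299462] [-55.1 -33.2  32.6] [-5.44  9.29  0.33] [-0.12584293 -0.03565979 -0.99140907] [-0.0302341   0.6627786   1.27320595 -0.04062152  1.3309295   0.87626313]
```

Call:
send_rows(
  commands=[
    {"delta_pos": [-1.5, -1.0, 0], "yaw": 0},
    {"delta_pos": [-3, -2.0, 0], "yaw": 0},
    {"delta_pos": [-2, -1.5, 4], "yaw": 0},
    {"delta_pos": [-2, -1.5, 5], "yaw": 0},
    {"delta_pos": [0, 0, 3], "yaw": 0},
    {"delta_pos": [0, 0, 0], "yaw": 0},
  ],
)

```text
t: 10.6
tcp_pos: [0.5656, 0.018, 0.2844]
tool_rot: [0.941, 0.331, -0.066, -0.005]
force: [-0.2, -0.1, -0.3]
finger_gap: -0.0
```

Run:
```python
from h import *
w,C,st=snap('wrist','w7'); b,Cb,_=snap('top','t7'); a,Ca,_=snap('scene','s7'); print(st['tcp_pos'],st['force'].round(1),R.from_quat(st['tool_rot']).as_matrix()[:,1:].round(3))
# expected door corners shut
H=np.array([.539,.272]);w0=.587
for aa in(0,.08):
  t=w0-aa; e=np.array([np.sin(t),-np.cos(t)]); n=np.array([-np.cos(t),-np.sin(t)])
  P=np.array([[*(H+.238*e+.006*n),.212],[*(H+.238*e+.006*n),.012]]); print(aa,proj(Ca,P).round(1).tolist(),proj(C,P).round(1).tolist(),proj(Cb,P).round(1).tolist())
cv2.imwrite('pics/c9.png',np.hstack([cv2.resize(w,(400,300)),cv2.resize(a[140:260,260:420],(400,300),interpolation=2)]))
```

```text
[0.56563869 0.01798399 0.28442954] [-0.2 -0.1 -0.3] [[ 0.623 -0.128]
 [-0.781 -0.034]
 [-0.053 -0.991]]
0 [[299.0, 218.9], [293.2, 254.9]] [[292.9, 41.0], [284.3, 50.8]] [[227.7, 117.4], [232.4, 131.2]]
0.08 [[294.0, 214.3], [288.8, 250.7]] [[288.0, 68.2], [281.8, 65.5]] [[231.3, 123.5], [235.5, 136.4]]
```

View pics/c9.png

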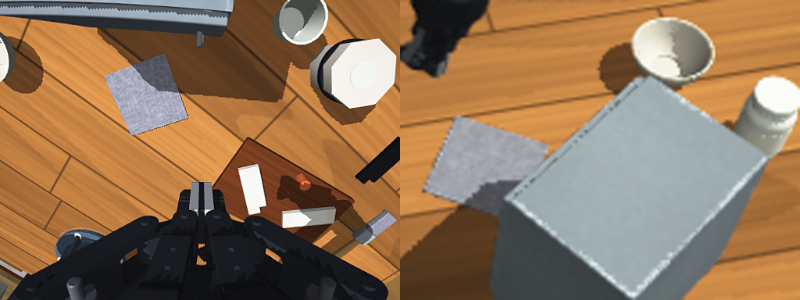

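The picture shows the door flush against the cabinet, with its line parallel to the front edge. The tiles are undisturbed. Next I refine the tile pose from the wrist picture.

```bash
cat >> h.py <<'E'
def tiles(im,C,z,lo=None):
    hsv=cv2.cvtColor(im,cv2.COLOR_BGR2HSV); m=cv2.inRange(hsv,(0,0,150),(179,60,255)); out=[]
    for c in cv2.findContours(m,0,cv2.CHAIN_APPROX_NONE)[0]:
        if cv2.contourArea(c)<150: continue
        P=onz(C,c[:,0],z)[:,:2].astype(np.float32); r=cv2.minAreaRect(P*1000); A=cv2.contourArea((P*1000).astype(np.float32))
        M=cv2.moments((P*1000).astype(np.float32)); out.append((r,A,np.array([M['m10'],M['m01']])/M['m00'],c[:,0].mean(0)))
    return out
E
python3 - <<'E'
from h import *
for n,z in(('w7',.028),):
    im=cv2.imread('pics/w7.png'); C=cam('wrist',manip.sense())
    for r,A,cen,px in tiles(im,C,z):
        if 20<min(r[1])<60 and max(r[1])<180: print(r,round(A),cen.round(1),px.round(),cv2.boxPoints(r).round().tolist())
im=cv2.imread('pics/t7.png')
for r,A,cen,px in tiles(im,cam('top'),.028):
    if 20<min(r[1])<60 and max(r[1])<180: print('top',r,round(A),cen.round(1),px.round())
E
```

```text
((-224.55882263183594, 171.93917846679688), (36.83648681640625, 90.15796661376953), 5.962625980377197) 1779 [-226.6  169.1] [ 16. 344.] [[-248.0, 215.0], [-238.0, 125.0], [-202.0, 129.0], [-211.0, 219.0]]
((586.4627685546875, -477.3017883300781), (100.86921691894531, 39.87977981567383), 6.113582611083984) 2235 [ 602.4 -477.4] [484. 294.] [[534.0, -463.0], [538.0, -502.0], [639.0, -492.0], [634.0, -452.0]]
((506.69903564453125, -319.61590576171875), (50.41641616821289, 117.91663360595703), 47.50583267211914) 4096 [ 496.7 -314. ] [397. 279.] [[446.0, -298.0], [533.0, -378.0], [567.0, -341.0], [480.0, -261.0]]
((477.7999572753906, -173.0331268310547), (124.9483871459961, 42.8126335144043), 54.14383316040039) 4806 [ 478.9 -170.3] [323. 241.] [[424.0, -211.0], [459.0, -236.0], [532.0, -135.0], [497.0, -110.0]]
top ((489.1219177246094, -310.816162109375), (42.99986267089844, 73.92747497558594), 44.12432861328125) 2480 [ 485.7 -307.7] [358. 186.]
top ((478.92022705078125, -176.92868041992188), (121.94341278076172, 44.32176208496094), 54.31145095825195) 4739 [ 480.  -174.4] [313. 190.]
top ((607.5946655273438, -492.8850402832031), (34.293617248535156, 58.538185119628906), 88.20159912109375) 1694 [ 608.2 -493.5] [416. 147.]
```

Call:
send_rows(
  commands=[
    {"delta_pos": [-1.06, -2.6, -2.5], "yaw": 0.046},
    {"delta_pos": [-1.06, -2.6, -2.5], "yaw": 0.046},
    {"delta_pos": [-1.06, -2.6, -2.5], "yaw": 0.046},
    {"delta_pos": [-1.06, -2.6, -2.5], "yaw": 0.046},
    {"delta_pos": [-1.06, -2.6, -2.5], "yaw": 0.046},
    {"delta_pos": [-1.06, -2.6, -2.5], "yaw": 0.046},
    {"delta_pos": [0, 0, 0], "yaw": 0},
    {"delta_pos": [0, 0, 0], "yaw": 0},
  ],
  grip=-0.5,
  force=40,
)

```text
t: 11.75
tcp_pos: [0.4926, -0.136, 0.1133]
tool_rot: [0.883, 0.464, -0.077, -0.006]
force: [0.5, -0.5, 0.1]
finger_gap: 0.751
```

```bash
cat >> h.py <<'E'
def rep(n):
    w,C,st=snap('wrist',n); Rm=R.from_quat(st['tool_rot']).as_matrix()
    print(st['t'],st['tcp_pos'].round(4),st['force'].round(1),'gap',round(st['finger_gap'],3),'y',Rm[:,1].round(3),np.degrees(np.arctan2(Rm[1,1],Rm[0,1])).round(1),'z',Rm[:,2].round(3)); return w,C,st
E
python3 - <<'E'
from h import *
w,C,st=rep('w8')
for r,A,cen,px in tiles(w,C,.028):
    if 20<min(r[1])<60 and max(r[1])<180: print(r,round(A),cen.round(1),px.round())
E
```

```text
11.75 [ 0.4926 -0.136   0.1133] [ 0.5 -0.5  0.1] gap 0.751 y [ 0.817 -0.57  -0.082] -34.9 z [-0.142 -0.061 -0.988]
((616.592529296875, -468.3678283691406), (29.93202018737793, 57.62888717651367), 12.800195693969727) 833 [ 614.5 -474.8] [499. 339.]
((480.9638977050781, -176.62088012695312), (122.96717834472656, 42.250694274902344), 54.325714111328125) 4753 [ 482.3 -173.6] [279. 207.]
```

Call:
send_rows(
  commands=[
    {"delta_pos": [1.3, -0.3, -2.5], "yaw": 0},
    {"delta_pos": [0, 0, -2.5], "yaw": 0},
    {"delta_pos": [0, 0, -1.5], "yaw": 0},
    {"delta_pos": [0, 0, -0.8], "yaw": 0},
  ],
)

```text
t: 12.3
tcp_pos: [0.5109, -0.137, 0.0417]
tool_rot: [0.882, 0.465, -0.074, -0.002]
force: [0.2, 0.1, 0.4]
finger_gap: 0.753
```

Run:
```python
from h import *
w,C,st=rep('w9')
for r,A,cen,px in tiles(w,C,.028):
    if 20<min(r[1])<60 and max(r[1])<180: print(r,round(A),cen.round(1),px.round())
```

```text
12.3 [ 0.5109 -0.137   0.0417] [0.2 0.1 0.4] gap 0.753 y [ 0.821 -0.567 -0.073] -34.6 z [-0.133 -0.065 -0.989]
((523.9703369140625, -341.07489013671875), (40.620330810546875, 57.88799285888672), 47.125328063964844) 1447 [ 519.  -339.3] [389. 369.]
((481.9690246582031, -175.54782104492188), (124.26017761230469, 42.10530471801758), 54.166969299316406) 4808 [ 483.2 -172.6] [257. 257.]
```

Call:
send_rows(
  commands=[
    {"delta_pos": [-0.4, -0.2, -0.8], "yaw": -0.02},
    {"delta_pos": [0, 0, -0.6], "yaw": 0},
    {"delta_pos": [0, 0, -0.6], "yaw": 0},
    {"delta_pos": [0, 0, 0], "yaw": 0},
  ],
)

```text
t: 12.85
tcp_pos: [0.5069, -0.1393, 0.0211]
tool_rot: [0.887, 0.456, -0.074, -0.003]
force: [-0.6, 0.1, 0.6]
finger_gap: 0.748
```

Call:
send_rows(
  commands=[
    {"delta_pos": [0, 0, -0.4], "yaw": 0},
    {"delta_pos": [0, 0, -0.4], "yaw": 0},
  ],
)

```text
t: 13.1
tcp_pos: [0.5075, -0.1396, 0.0132]
tool_rot: [0.887, 0.456, -0.073, -0.002]
force: [-0.7, -0.3, 0.0]
finger_gap: 0.75
```

Call:
send_rows(
  commands=[
    {"delta_pos": [0, 0, -0.4], "yaw": 0},
    {"delta_pos": [0, 0, 0], "yaw": 0},
  ],
)

```text
t: 13.35
tcp_pos: [0.5073, -0.1395, 0.0085]
tool_rot: [0.887, 0.456, -0.073, -0.002]
force: [0.4, 0.3, 0.2]
finger_gap: 0.752
```

Run:
```python
from h import *
w,C,st=rep('w10')
```

```text
13.35 [ 0.5073 -0.1395  0.0085] [0.4 0.3 0.2] gap 0.752 y [ 0.808 -0.584 -0.071] -35.9 z [-0.132 -0.063 -0.989]
```

Call:
send_rows(
  commands=[
    {"delta_pos": [0, 0, -0.3], "yaw": 0},
    {"delta_pos": [0, 0, -0.3], "yaw": 0},
  ],
)

```text
t: 13.65
tcp_pos: [0.5078, -0.1397, 0.0027]
tool_rot: [0.887, 0.456, -0.073, -0.002]
force: [0.2, -0.1, -0.4]
finger_gap: 0.753
```

Call:
send_rows(
  commands=[
    {"delta_pos": [0, 0, -0.3], "yaw": 0},
    {"delta_pos": [0, 0, -0.3], "yaw": 0},
  ],
)

```text
t: 13.9
tcp_pos: [0.5078, -0.1397, -0.0037]
tool_rot: [0.887, 0.456, -0.073, -0.002]
force: [0.7, 0.5, 0.3]
finger_gap: 0.753
```

Call:
send_rows(
  commands=[
    {"delta_pos": [0, 0, -0.3], "yaw": 0},
    {"delta_pos": [0, 0, -0.3], "yaw": 0},
    {"delta_pos": [0, 0, -0.2], "yaw": 0},
  ],
)

```text
t: 14.28
tcp_pos: [0.5077, -0.1397, -0.0125]
tool_rot: [0.887, 0.456, -0.073, -0.002]
force: [-0.2, -0.9, 0.5]
finger_gap: 0.754
```

Call:
send_rows(
  commands=[
    {"delta_pos": [0, 0, -0.25], "yaw": 0},
    {"delta_pos": [0, 0, -0.25], "yaw": 0},
  ],
)

```text
t: 14.52
tcp_pos: [0.5078, -0.1397, -0.0178]
tool_rot: [0.887, 0.456, -0.073, -0.002]
force: [-0.5, -0.3, 0.6]
finger_gap: 0.751
```

Call:
send_rows(
  commands=[
    {"delta_pos": [0, 0, 0], "yaw": 0},
    {"delta_pos": [0, 0, 0], "yaw": 0},
    {"delta_pos": [0, 0, 0], "yaw": 0},
  ],
  grip=-0.15,
  force=25,
)

```text
t: 14.9
tcp_pos: [0.5126, -0.1424, -0.0161]
tool_rot: [0.887, 0.456, -0.07, 0.003]
force: [-0.4, 0.0, -0.1]
finger_gap: 0.575
```

Run:
```python
from h import *
w,C,st=rep('w11')
for r,A,cen,px in tiles(w,C,.028):
    if 20<min(r[1])<60 and max(r[1])<180: print(r,round(A),cen.round(1),px.round())
print(proj(C,[st['tcp_pos']-R.from_quat(st['tool_rot']).as_matrix()[:,2]*k for k in(0,.03)]))
```

```text
14.9 [ 0.5126 -0.1424 -0.0161] [-0.4  0.  -0.1] gap 0.575 y [ 0.81  -0.584 -0.059] -35.8 z [-0.121 -0.068 -0.99 ]
((500.1644287109375, -155.87908935546875), (72.75056457519531, 41.9433708190918), 50.22365188598633) 2850 [ 500.8 -155. ] [250. 284.]
[[258.57346378 223.16123882]
 [258.80114179 244.54826109]]
```

Call:
send_rows(
  commands=[
    {"delta_pos": [0, 0, 0], "yaw": 0},
    {"delta_pos": [0, 0, 0], "yaw": 0},
    {"delta_pos": [0, 0, 0], "yaw": 0},
    {"delta_pos": [0, 0, 0], "yaw": 0},
  ],
  grip=1,
  force=40,
)

```text
t: 15.45
tcp_pos: [0.514, -0.1431, -0.0153]
tool_rot: [0.887, 0.456, -0.069, 0.004]
force: [0.6, -0.7, 2.4]
finger_gap: 0.477
```

Call:
send_rows(
  commands=[
    {"delta_pos": [0, 0, 1], "yaw": 0},
    {"delta_pos": [0, 0, 2], "yaw": 0},
    {"delta_pos": [0, 0, 3], "yaw": 0},
    {"delta_pos": [0, 0, 4], "yaw": 0},
    {"delta_pos": [0, 0, 0], "yaw": 0},
  ],
)

```text
t: 16.08
tcp_pos: [0.51, -0.1406, 0.0865]
tool_rot: [0.887, 0.456, -0.071, 0.0]
force: [0.4, 0.0, -1.3]
finger_gap: 0.475
```

Run:
```python
from h import *
w,C,st=rep('w12'); print(st['ft_torque'].round(3))
hsv=cv2.cvtColor(w,cv2.COLOR_BGR2HSV); m=cv2.inRange(hsv,(0,0,150),(179,60,255))
for c in cv2.findContours(m,0,2)[0]:
    if cv2.contourArea(c)>150: print(cv2.contourArea(c),cv2.approxPolyDP(c,4,True)[:,0].tolist())
t,Ct,_=snap('top','t12'); s,Cs,_=snap('scene','s12')
for n,im,C in(('top',t,Ct),('scene',s,Cs)):
    p=proj(C,[st['tcp_pos']])[0]; print(n,p)
    m=cv2.inRange(cv2.cvtColor(im,cv2.COLOR_BGR2HSV),(0,0,150),(179,60,255))
    for c in cv2.findContours(m,0,2)[0]:
        if cv2.contourArea(c)>60 and np.linalg.norm(c[:,0].mean(0)-p)<90: print(cv2.contourArea(c),cv2.approxPolyDP(c,2,True)[:,0].tolist())
```

```text
16.075 [ 0.51   -0.1406  0.0865] [ 0.4  0.  -1.3] gap 0.475 y [ 0.809 -0.584 -0.065] -35.8 z [-0.126 -0.065 -0.99 ]
[ 0.077 -0.144  0.016]
279.0 [[511, 364], [511, 344], [487, 351], [503, 365]]
373.0 [[301, 235], [315, 278], [323, 269], [310, 235]]
334.0 [[214, 235], [205, 235], [192, 268], [198, 266], [201, 277]]
7184.0 [[221, 234], [216, 333], [256, 339], [283, 333], [296, 275], [295, 242]]
1523.0 [[0, 22], [137, 0], [0, 0]]
top [303.52508431 178.70185866]
198.5 [[325, 187], [320, 200], [330, 208], [335, 202], [332, 198], [334, 193]]
658.0 [[245, 181], [231, 172], [219, 181], [199, 177], [195, 183], [233, 199]]
287.0 [[367, 168], [351, 186], [355, 191], [347, 191], [354, 199], [374, 176], [370, 170], [367, 172]]
800.5 [[299, 78], [286, 79], [278, 88], [279, 103], [289, 110], [302, 108], [310, 98], [308, 86]]
scene [214.14667036 209.82865243]
927.0 [[239, 262], [226, 265], [219, 275], [221, 289], [233, 296], [248, 294], [255, 282], [251, 268]]
156.5 [[186, 183], [182, 188], [185, 190], [184, 195], [196, 196], [197, 191], [201, 189]]
```

Call:
send_rows(
  commands=[
    {"delta_pos": [0.2, 0.8, 3.5], "yaw": 0.1},
    {"delta_pos": [0.3, 1.7, 3.5], "yaw": 0.175},
    {"delta_pos": [0.3, 1.7, 3], "yaw": 0.175},
    {"delta_pos": [0.3, 1.7, 3], "yaw": 0.175},
    {"delta_pos": [0.3, 1.7, 2.5], "yaw": 0.175},
    {"delta_pos": [0.3, 1.8, 1.5], "yaw": 0.175},
    {"delta_pos": [0.3, 1.8, 0.5], "yaw": 0.175},
    {"delta_pos": [0.3, 1.8, 0], "yaw": 0.175},
    {"delta_pos": [0.3, 1.8, 0], "yaw": 0.175},
    {"delta_pos": [0.3, 1.8, 0], "yaw": 0.175},
  ],
  force=60,
)

```text
t: 17.48
tcp_pos: [0.5242, 0.034, 0.2452]
tool_rot: [0.228, 0.971, -0.065, 0.042]
force: [0.2, -0.6, -1.6]
finger_gap: 0.469
```

Call:
send_rows(
  commands=[
    {"delta_pos": [0.3, 1.8, 0], "yaw": 0.175},
    {"delta_pos": [0.3, 1.8, 0], "yaw": 0.175},
    {"delta_pos": [0.3, 1.8, 0], "yaw": 0.175},
    {"delta_pos": [0.3, 1.8, 0], "yaw": 0.175},
    {"delta_pos": [0.2, 1.5, 0], "yaw": 0.175},
    {"delta_pos": [0, 0, 0], "yaw": 0.1},
    {"delta_pos": [0, 0, 0], "yaw": 0},
  ],
)

```text
t: 18.35
tcp_pos: [0.527, 0.1249, 0.2301]
tool_rot: [-0.271, 0.961, -0.038, 0.051]
force: [-0.1, -0.2, -1.7]
finger_gap: 0.469
```

```bash
cat >> h.py <<'E'
def white(im,p,r=110,a=60):
    m=cv2.inRange(cv2.cvtColor(im,cv2.COLOR_BGR2HSV),(0,0,165),(179,45,255)); o=[]
    for c in cv2.findContours(m,0,cv2.CHAIN_APPROX_NONE)[0]:
        if cv2.contourArea(c)>a and np.linalg.norm(c[:,0].mean(0)-p)<r: o.append(c); print(cv2.contourArea(c),cv2.approxPolyDP(c,2,True)[:,0].tolist())
    return o
E
python3 - <<'E'
from h import *
w,C,st=rep('w13'); print(st['q'].round(2))
for n in('top','scene'):
    im,C,_=snap(n,n+'13'); p=proj(C,[st['tcp_pos']])[0]; print(n,p)
    white(im,p)
    # predicted tile outline
    Rm=R.from_quat(st['tool_rot']).as_matrix(); g=st['tcp_pos']-.038*Rm[:,2]; x=-Rm[:,0]; x=np.array([x[0],x[1],0]);x/=np.linalg.norm(x); y=np.array([-x[1],x[0],0])
    print('pred',proj(C,[g+.108*x+.021*y,g+.108*x-.021*y,g-.012*x-.021*y,g-.012*x+.021*y]).round().tolist(),x)
E
```

```text
18.35 [0.527  0.1249 0.2301] [-0.1 -0.2 -1.7] gap 0.469 y [-0.516  0.851 -0.101] 121.2 z [ 0.118 -0.046 -0.992]
[ 0.06  0.33  1.69 -0.06  1.01 -2.03]
top [206.56789865 168.98482387]
389.0 [[128, 207], [125, 207], [129, 209], [123, 212], [121, 234], [126, 239], [118, 240], [127, 240], [136, 233], [137, 214]]
2007.0 [[201, 148], [197, 134], [194, 133], [192, 126], [187, 125], [193, 123], [191, 122], [194, 117], [191, 122], [186, 118], [188, 113], [192, 116], [189, 112], [191, 110], [185, 111], [190, 107], [186, 105], [189, 100], [186, 102], [183, 99], [182, 103], [189, 103], [184, 104], [184, 108], [178, 102], [174, 102], [172, 106], [177, 107], [174, 109], [150, 109], [149, 114], [154, 119], [146, 120], [151, 124], [150, 132], [146, 131], [146, 127], [140, 128], [143, 133], [141, 136], [143, 134], [146, 137], [143, 137], [142, 144], [139, 140], [136, 141], [131, 131], [133, 129], [129, 128], [123, 119], [125, 117], [120, 114], [129, 107], [117, 113], [144, 154], [149, 150], [145, 147], [149, 142], [152, 146], [148, 146], [155, 153], [161, 153], [178, 141], [185, 151]]
108.0 [[171, 77]
[... 166 characters left out ...]
     ]
scene [305.72422307 171.09501144]
6288.5 [[270, 215], [271, 213], [272, 216], [284, 220], [293, 210], [308, 211], [302, 219], [354, 258], [411, 200], [418, 187], [419, 176], [413, 171], [403, 173], [403, 180], [415, 186], [407, 189], [413, 193], [409, 194], [411, 197], [405, 202], [360, 171], [355, 171], [337, 186], [334, 183], [337, 179], [315, 158], [307, 157], [306, 167], [332, 192], [317, 205], [318, 199], [314, 196], [304, 196], [305, 193], [282, 188]]
295.5 [[354, 153], [354, 162], [361, 169], [375, 171], [384, 165], [378, 170], [371, 170], [367, 153], [370, 148], [360, 148]]
pred [[343.0, 180.0], [332.0, 189.0], [299.0, 163.0], [309.0, 155.0]] [0.85097972 0.52519854 0.        ]
```

Call:
send_rows(
  commands=[
    {"delta_pos": [1.5, 0.7, 0.3], "yaw": 0.02},
    {"delta_pos": [1.3, 0.7, 0], "yaw": 0.01},
    {"delta_pos": [0, 0, -1.5], "yaw": 0},
    {"delta_pos": [0, 0, -1.5], "yaw": 0},
    {"delta_pos": [0, 0, 0], "yaw": 0},
  ],
  force=25,
)

```text
t: 19.12
tcp_pos: [0.5546, 0.1387, 0.2]
tool_rot: [-0.283, 0.957, -0.038, 0.049]
force: [-0.8, -0.5, -0.5]
finger_gap: 0.468
```

Call:
send_rows(
  commands=[
    {"delta_pos": [0, 0, -0.8], "yaw": 0},
    {"delta_pos": [0, 0, -0.8], "yaw": 0},
    {"delta_pos": [0, 0, -0.8], "yaw": 0},
    {"delta_pos": [0, 0, -0.8], "yaw": 0},
  ],
)

```text
t: 19.62
tcp_pos: [0.557, 0.1377, 0.1691]
tool_rot: [-0.283, 0.957, -0.039, 0.053]
force: [-0.7, 0.0, 4.6]
finger_gap: 0.468
```

Run:
```python
from h import *
w,C,st=rep('w14')
im,C,_=snap('scene','scene14'); p=proj(C,[st['tcp_pos']])[0]; print(p); white(im,p,90)
```

```text
19.625 [0.557  0.1377 0.1691] [-0.7  0.   4.6] gap 0.468 y [-0.537  0.837 -0.105] 122.7 z [ 0.123 -0.045 -0.991]
[310.68608296 191.7059734 ]
5935.5 [[419, 176], [413, 171], [406, 171], [402, 175], [406, 183], [415, 186], [407, 189], [413, 193], [409, 194], [411, 196], [408, 202], [360, 171], [352, 173], [337, 187], [320, 178], [314, 178], [311, 186], [339, 201], [337, 208], [331, 207], [326, 201], [317, 205], [318, 199], [314, 196], [306, 196], [305, 193], [286, 187], [282, 188], [270, 215], [271, 213], [272, 216], [284, 220], [293, 210], [308, 211], [302, 219], [354, 258], [411, 200], [418, 187]]
297.5 [[354, 153], [354, 162], [361, 169], [375, 171], [384, 165], [378, 170], [371, 170], [367, 147], [360, 148]]
```

Call:
send_rows(
  commands=[
    {"delta_pos": [0, 0, -0.8], "yaw": 0},
    {"delta_pos": [0, 0, -0.8], "yaw": 0},
    {"delta_pos": [0, 0, -0.8], "yaw": 0},
    {"delta_pos": [0, 0, -0.8], "yaw": 0},
    {"delta_pos": [0, 0, -0.5], "yaw": 0},
  ],
)

```text
t: 20.35
tcp_pos: [0.5582, 0.1384, 0.1305]
tool_rot: [-0.283, 0.957, -0.039, 0.054]
force: [-1.4, -0.5, 4.3]
finger_gap: 0.465
```

Run:
```python
from h import *
w,C,st=rep('w15')
im,C,_=snap('scene','scene15'); p=proj(C,[st['tcp_pos']])[0]; print(p); white(im,p,90)
```

```text
20.35 [0.5582 0.1384 0.1305] [-1.4 -0.5  4.3] gap 0.465 y [-0.537  0.837 -0.105] 122.7 z [ 0.126 -0.044 -0.991]
[309.61448633 199.69845838]
115.0 [[272, 267], [265, 275], [266, 283], [275, 290], [285, 289], [289, 285], [290, 276], [289, 283], [283, 288], [276, 289], [268, 284], [274, 269], [279, 267]]
5664.5 [[419, 176], [413, 171], [406, 171], [402, 175], [406, 183], [415, 186], [407, 189], [413, 193], [409, 194], [411, 196], [408, 202], [364, 173], [355, 171], [338, 186], [336, 197], [322, 205], [320, 202], [317, 205], [318, 199], [314, 197], [308, 198], [298, 191], [282, 188], [271, 213], [274, 217], [284, 220], [293, 210], [308, 211], [302, 219], [354, 258], [411, 200], [418, 187]]
295.5 [[354, 153], [354, 162], [361, 169], [375, 171], [384, 165], [378, 170], [371, 170], [367, 147], [360, 148]]
```

Call:
send_rows(
  commands=[
    {"delta_pos": [0, 0, 0], "yaw": 0},
    {"delta_pos": [0, 0, 0], "yaw": 0},
    {"delta_pos": [0, 0, 2], "yaw": 0},
    {"delta_pos": [-0.5, -0.3, 2], "yaw": 0},
    {"delta_pos": [-2, -1.0, 2], "yaw": 0},
    {"delta_pos": [-2.2, -1.0, 0], "yaw": 0},
    {"delta_pos": [-2.2, -1.0, 0], "yaw": 0},
    {"delta_pos": [-2, -1, 0], "yaw": 0},
    {"delta_pos": [0, 0, 0], "yaw": 0},
  ],
  force=90,
)

```text
t: 21.58
tcp_pos: [0.4587, 0.0953, 0.1864]
tool_rot: [-0.284, 0.957, -0.036, 0.045]
force: [0.8, -0.1, -1.2]
finger_gap: 0.447
```

Run:
```python
from h import *
w,C,st=rep('w16')
for n in('scene','top'):
    im,C,_=snap(n,n+'16'); p=proj(C,[st['tcp_pos']])[0]; print(n,p); white(im,p,90)
```

```text
21.575 [0.4587 0.0953 0.1864] [ 0.8 -0.1 -1.2] gap 0.447 y [-0.541  0.836 -0.094] 122.9 z [ 0.106 -0.043 -0.993]
scene [288.49155087 164.09868502]
5813.0 [[419, 176], [413, 171], [406, 171], [402, 175], [406, 183], [415, 186], [407, 189], [413, 193], [409, 194], [411, 196], [408, 202], [360, 171], [352, 173], [317, 205], [318, 199], [314, 196], [282, 188], [270, 215], [272, 213], [272, 216], [284, 220], [293, 211], [308, 211], [302, 219], [354, 258], [411, 200], [418, 187]]
225.5 [[289, 155], [294, 158], [311, 159], [315, 163], [321, 158], [318, 152], [298, 150]]
296.5 [[354, 153], [354, 162], [361, 169], [375, 171], [384, 165], [378, 170], [371, 170], [367, 153], [370, 148], [360, 148]]
top [219.60447304 195.77413592]
387.0 [[190, 162], [193, 167], [188, 171], [198, 185], [218, 184], [198, 158]]
74.0 [[136, 140], [136, 144], [149, 162], [151, 155], [148, 157], [145, 152], [148, 148], [144, 149], [141, 146], [143, 143], [145, 146], [144, 143], [140, 144]]
932.0 [[181, 107], [172, 111], [171, 108], [175, 113], [173, 115], [166, 113], [169, 108], [161, 111], [159, 107], [159, 111], [156, 112], [163, 111], [160, 116], [162, 117], [156, 119], [153, 114], [152, 120], [147, 122], [152, 122], [151, 129], [153, 128], [153, 135], [159, 139], [159, 143], [155, 144], [153, 137], [149, 135], [142, 141], [148, 139], [153, 144], [151, 149], [154, 149], [155, 154], [156, 150], [157, 153], [161, 152], [166, 146], [168, 148], [187, 135], [182, 132], [187, 130], [184, 127], [186, 123], [183, 124], [185, 121], [181, 120], [182, 115], [180, 117], [179, 113], [177, 116], [181, 124], [173, 116], [178, 109], [174, 109]]
```

Run:
```python
from h import *
st=manip.sense(); Ct=cam('top');Cs=cam('scene'); Rm=R.from_quat(st['tool_rot']).as_matrix(); g=st['tcp_pos']-.038*Rm[:,2]; print('g',g)
def tri(a,b):
    o1,v1=ray(Ct,[a]);o2,v2=ray(Cs,[b]); A=np.c_[v1[0],-v2[0]]; s=np.linalg.lstsq(A,o2-o1,rcond=None)[0]; p=o1+v1[0]*s[0];q=o2+v2[0]*s[1]; return (p+q)/2,np.linalg.norm(p-q)
for a in([198,158],[190,162],[188,171]):
    for b in([289,155],[294,158],[311,159],[315,163],[321,158],[318,152],[298,150]):
        p,m=tri(a,b)
        if m<.008: d=p-g; print(a,b,p.round(3),'miss',round(m,4),'rel',d.round(3),np.linalg.norm(d).round(3),'elev',np.degrees(np.arctan2(d[2],np.hypot(*d[:2]))).round(1))
x=np.array([.838,.545,0]);y=np.array([-x[1],x[0],0]); z=np.array([0,0,1])
for s in(30,40,50):
    s=np.radians(s);a=x*np.cos(s)+z*np.sin(s); n=-x*np.sin(s)+z*np.cos(s)
    P=[g+.108*a-.021*y+.005*n,g+.108*a+.005*y+.005*n,g+.092*a+.005*y+.005*n,g+.092*a+.021*y+.005*n,g+.108*a-.021*y-.005*n,g+.108*a+.005*y-.005*n]
    print(proj(Ct,P).round().tolist(),proj(Cs,P).round().tolist())
```

```text
g [0.45798198 0.09729582 0.22490175]
[198, 158] [315, 163] [0.549 0.139 0.288] miss 0.0004 rel [0.091 0.042 0.063] 0.118 elev 32.3
[190, 162] [321, 158] [0.538 0.158 0.292] miss 0.0005 rel [0.08  0.061 0.067] 0.121 elev 33.8
[190, 162] [318, 152] [0.535 0.151 0.315] miss 0.007 rel [0.077 0.054 0.09 ] 0.13 elev 43.8
[188, 171] [321, 158] [0.519 0.167 0.267] miss 0.0004 rel [0.061 0.07  0.043] 0.102 elev 24.7
[188, 171] [318, 152] [0.516 0.16  0.291] miss 0.0071 rel [0.058 0.063 0.066] 0.108 elev 37.9
[[202.0, 159.0], [193.0, 165.0], [197.0, 170.0], [192.0, 174.0], [202.0, 158.0], [193.0, 164.0]] [[311.0, 164.0], [317.0, 159.0], [313.0, 158.0], [317.0, 155.0], [312.0, 167.0], [318.0, 162.0]]
[[204.0, 163.0], [195.0, 168.0], [198.0, 173.0], [193.0, 177.0], [203.0, 161.0], [194.0, 167.0]] [[308.0, 158.0], [315.0, 153.0], [311.0, 153.0], [315.0, 150.0], [310.0, 161.0], [316.0, 156.0]]
[[206.0, 167.0], [197.0, 173.0], [200.0, 177.0], [195.0, 180.0], [205.0, 164.0], [196.0, 170.0]] [[305.0, 152.0], [311.0, 147.0], [308.0, 148.0], [312.0, 145.0], [307.0, 155.0], [313.0, 150.0]]
```

Call:
send_rows(
  commands=[
    {"delta_pos": [0.2, 0.3, 0.1], "yaw": -0.1},
    {"delta_pos": [0.3, 0.6, 0.1], "yaw": -0.18},
    {"delta_pos": [0.3, 0.6, 0.1], "yaw": -0.18},
    {"delta_pos": [0.3, 0.6, 0.1], "yaw": -0.18},
    {"delta_pos": [0.3, 0.6, 0.1], "yaw": -0.18},
    {"delta_pos": [0.3, 0.6, 0.1], "yaw": -0.18},
    {"delta_pos": [0.3, 0.6, 0.1], "yaw": -0.18},
    {"delta_pos": [0.3, 0.6, 0.1], "yaw": -0.18},
    {"delta_pos": [0.3, 0.6, 0.1], "yaw": -0.18},
    {"delta_pos": [0.3, 0.6, 0.1], "yaw": -0.18},
  ],
)

```text
t: 22.98
tcp_pos: [0.5041, 0.1606, 0.1956]
tool_rot: [0.562, 0.825, -0.059, 0.005]
force: [-0.2, -0.3, -2.1]
finger_gap: 0.441
```

Call:
send_rows(
  commands=[
    {"delta_pos": [0.2, 0, 0], "yaw": -0.18},
    {"delta_pos": [0, 0, -1], "yaw": -0.18},
    {"delta_pos": [0, 0, -2], "yaw": -0.1},
    {"delta_pos": [0, 0, -2], "yaw": 0},
    {"delta_pos": [0, 0, -2], "yaw": 0},
    {"delta_pos": [0, 0, -2], "yaw": 0},
    {"delta_pos": [0, 0, 0], "yaw": 0},
    {"delta_pos": [0, 0, 0], "yaw": 0},
  ],
)

```text
t: 23.98
tcp_pos: [0.5187, 0.1666, 0.1011]
tool_rot: [0.741, 0.67, -0.052, -0.006]
force: [1.2, 0.1, -0.9]
finger_gap: 0.443
```

Run:
```python
from h import *
w,C,st=rep('w17'); Rm=R.from_quat(st['tool_rot']).as_matrix(); g=st['tcp_pos']-.038*Rm[:,2]; print(g)
for n in('scene','top'):
    im,C,_=snap(n,n+'17'); p=proj(C,[g])[0]; print(n,p); white(im,p,60,30)
    x=-Rm[:,0]; x=np.array([x[0],x[1],0]);x/=np.linalg.norm(x); y=np.array([-x[1],x[0],0]); s=np.radians(38);a=x*np.cos(s)+[0,0,np.sin(s)]
    print(x,proj(C,[g+.108*a+.005*y,g+.108*a-.021*y,g-.012*a-.021*y,g-.012*a+.021*y,g+.092*a+.021*y]).round().tolist())
```

```text
23.975 [0.5187 0.1666 0.1011] [ 1.2  0.1 -0.9] gap 0.443 y [ 0.992 -0.103 -0.078] -5.9 z [-0.084 -0.061 -0.995]
[0.52193447 0.16888613 0.13890286]
scene [316.49914047 186.69628833]
48.0 [[310, 179], [310, 187], [314, 189], [315, 181]]
5711.0 [[419, 176], [413, 171], [406, 171], [402, 175], [406, 183], [415, 186], [407, 189], [413, 193], [409, 194], [411, 196], [408, 202], [364, 173], [355, 171], [317, 205], [318, 199], [286, 187], [282, 188], [275, 204], [282, 207], [279, 212], [284, 220], [293, 211], [308, 211], [302, 219], [354, 258], [411, 200], [418, 187]]
296.5 [[354, 153], [354, 162], [361, 169], [375, 171], [384, 165], [378, 170], [371, 170], [367, 153], [370, 148], [360, 148]]
[-0.09759745 -0.99522597  0.        ] [[290.0, 176.0], [289.0, 169.0], [318.0, 182.0], [321.0, 194.0], [295.0, 183.0]]
top [194.9016656 174.1350038]
52.5 [[201, 168], [198, 170], [197, 180], [203, 174]]
[-0.09759745 -0.99522597  0.        ] [[223.0, 173.0], [222.0, 183.0], [191.0, 181.0], [193.0, 167.0], [219.0, 167.0]]
```

Run:
```python
from h import *
for n,(y0,y1,x0,x1) in(('scene17',(160,206,276,330)),('top17',(156,194,186,236))):
    im=cv2.imread(f'pics/{n}.png'); h=cv2.cvtColor(im,cv2.COLOR_BGR2HSV); print(n,x0,y0)
    for y in range(y0,y1,2): print(y,''.join('#' if h[y,x,2]>165 and h[y,x,1]<45 else '+' if h[y,x,2]>90 and h[y,x,1]<45 else 'w' if h[y,x,1]>90 and h[y,x,2]>60 else 'g' if h[y,x,2]>80 else '.' for x in range(x0,x1)))
```

```text
scene17 276 160
160 wwwwwwwwwwwwwwwwwwwwwwwwwwwwwwwwwwwww...............g+
162 wwwwwwwwwwwwwwwwwwwwwwwwwwwwwwwwwwwww.................
164 wwwwwwwwwwwwwwwwwwwwwwwwwwwwwwwwwwwww.................
166 wwwwwwwwwwwwwwwwwwwwwwwwwwwwwwwwwwwwww................
168 wwwwwwwwwwwwwwwwwwwwwwwwwwwwwwwwwwwwww................
170 wwwwwwwg++gggwwwwwwwwwwwwwwwwwwwwwwwww................
172 wwwwwww++++++++++ggwwwwwwwwwwwwwwwwwww................
174 wwwwwwwg++++++++++++++ggwwwwwwwwwwwwww................
176 wwwwwwww++++++++++++++++++++gwwwwwwww.................
178 wwwwwwwwwwwg+++++++++++++++++++++ggwg............++++w
180 wwwwwwwwwwwww+++++++++++++++++++++#####..........+##+w
182 wwwwwwwwwwwww++++++++++++++++++++#######g....www.g###w
184 wwwwwwwwwwwwwwwwgg+++++++++++++++########.........+++g
186 wwwwwww#gwwwwwwwwwwwwwg+++++++++++######+.........+++g
188 wwwwwg#+######gwwwwwwwwwwwwwg++++++####+..............
190 wwwww##+#########+##gwwwwwwwwwwwwwg++++g............ww
192 wwwg######################gwwwwwwwwwwwgg.....wwwwwwwww
194 www###########++#######+######+##gwwwwwwwwwwwwwwwwwwg#
196 ww#+##############
[... 631 characters left out ...]
..g+##+++++++++++++++++++++++ggwwwwwwwww
170 g...........######+++++++++++++++++++++++++ggwwwww
172 g..........+######+++++++++++++++++++++++++++++www
174 g.........+#######+++++++++++++++++++++++++++++++g
176 g.........+######+++++++++++++++++++++++++++++++++
178 g.........+#####++++++++++++++++++++++++++++++++++
180 g.........+###++++++++++++++++++++++++++++++++++++
182 g..........+++++++++++++++++++++++++++++++++++++++
184 g..........+++++#+++++++++++++++++++++++++++++++++
186 gg.........+#######+++++++++++++++++++++++++++++++
188 gg.........+++++++++#++++++++++++++++++++#++++++++
190 gg.........++++++++##+++++++++++++++++++++###+++++
192 ggg........+#+++++++++++####+++++#+#+++#++#####+++
```

Run:
```python
from h import *
st=manip.sense(); Rm=R.from_quat(st['tool_rot']).as_matrix(); g=st['tcp_pos']-.038*Rm[:,2]; C=cam('scene')
x=-Rm[:,0]; x[2]=0; x/=np.linalg.norm(x); y=np.array([-x[1],x[0],0])
h=cv2.cvtColor(cv2.imread('pics/scene17.png'),cv2.COLOR_BGR2HSV).astype(int)
up=[];lo=[]
for c in range(287,309):
    col=[r for r in range(162,194) if h[r,c,1]<60 and h[r,c,2]>80]; 
    # contiguous run from the top
    run=[col[0]]
    for r in col[1:]:
        if r==run[-1]+1: run.append(r)
        else: break
    up.append((c,run[0]-.5)); 
    if c>=291: lo.append((c,run[-1]+.5))
fu=np.polyfit(*np.array(up).T,1);fl=np.polyfit(*np.array(lo).T,1); print(fu,fl,up[:3],lo[:3])
for s in range(20,50,5):
    t=np.radians(s);a=x*np.cos(t)+[0,0,np.sin(t)];n=-x*np.sin(t)+[0,0,np.cos(t)]
    P=proj(C,[g+.1*a-.021*y+.005*n,g+.03*a-.021*y+.005*n,g+.09*a+.021*y-.005*n,g+.02*a+.021*y-.005*n,g+.108*a-.021*y+.005*n])
    f=lambda p,q:(p[1]-q[1])/(p[0]-q[0]); print(s,f(P[0],P[1]).round(3),f(P[2],P[3]).round(3),P[4].round(1))
```

```text
[ 0.36363636 65.5       ] [ 0.35294118 80.90522876] [(287, 170.5), (288, 170.5), (289, 170.5)] [(291, 183.5), (292, 183.5), (293, 184.5)]
20 0.155 0.144 [283.1 174.9]
25 0.224 0.21 [284.6 172.9]
30 0.301 0.284 [286.4 171.1]
35 0.388 0.368 [288.5 169.2]
40 0.491 0.467 [290.7 167.5]
45 0.614 0.586 [293.2 165.9]
```

Call:
send_rows(
  commands=[
    {"delta_pos": [-0.5, -0.6, 3], "yaw": 0.1},
    {"delta_pos": [-0.6, -0.7, 3], "yaw": 0.18},
    {"delta_pos": [-0.6, -0.7, 3], "yaw": 0.18},
    {"delta_pos": [-0.6, -0.7, 0.5], "yaw": 0.18},
    {"delta_pos": [-0.6, -0.7, 0.2], "yaw": 0.18},
    {"delta_pos": [-0.6, -0.7, 0.1], "yaw": 0.18},
    {"delta_pos": [-0.6, -0.7, 0.1], "yaw": 0.18},
    {"delta_pos": [-0.6, -0.7, 0.1], "yaw": 0.18},
    {"delta_pos": [-0.6, -0.7, 0.1], "yaw": 0.18},
    {"delta_pos": [-0.5, -0.5, 0.1], "yaw": 0.18},
  ],
)

```text
t: 25.38
tcp_pos: [0.4606, 0.0983, 0.2152]
tool_rot: [-0.053, 0.997, -0.033, 0.042]
force: [0.3, 0.9, -1.0]
finger_gap: 0.444
```

Call:
send_rows(
  commands=[
    {"delta_pos": [0, 0, 0], "yaw": 0.18},
    {"delta_pos": [0, 0, 0], "yaw": 0.18},
    {"delta_pos": [0, 0, 0], "yaw": 0.18},
    {"delta_pos": [0, 0, 0], "yaw": 0.06},
    {"delta_pos": [0, 0, 0], "yaw": 0},
  ],
)

```text
t: 26.0
tcp_pos: [0.4592, 0.0974, 0.2194]
tool_rot: [-0.355, 0.933, -0.019, 0.053]
force: [-0.7, -0.1, -1.8]
finger_gap: 0.439
```

Run:
```python
from h import *
rep('w18')
```

```text
26.0 [0.4592 0.0974 0.2194] [-0.7 -0.1 -1.8] gap 0.439 y [-0.66   0.748 -0.074] 131.4 z [ 0.112  0.001 -0.994]
```

Call:
send_rows(
  commands=[
    {"delta_pos": [2, 0.8, -0.7], "yaw": -0.05},
    {"delta_pos": [2, 0.8, -0.7], "yaw": -0.05},
    {"delta_pos": [2, 0.8, -0.7], "yaw": -0.05},
    {"delta_pos": [1.9, 0.8, -0.7], "yaw": 0},
    {"delta_pos": [1.6, 0.7, -0.5], "yaw": 0},
    {"delta_pos": [0, 0, 0], "yaw": 0},
  ],
  force=60,
)

```text
t: 26.8
tcp_pos: [0.5568, 0.1382, 0.1871]
tool_rot: [-0.279, 0.959, -0.024, 0.052]
force: [-0.3, -0.0, -1.5]
finger_gap: 0.446
```

Now lower it onto the edge again, going a little further down.

Call:
send_rows(
  commands=[
    {"delta_pos": [0, 0, -1.7], "yaw": 0},
    {"delta_pos": [0, 0, -1.7], "yaw": 0},
    {"delta_pos": [0, 0, -1.3], "yaw": 0},
    {"delta_pos": [0, 0, -0.8], "yaw": 0},
    {"delta_pos": [0, 0, -0.8], "yaw": 0},
    {"delta_pos": [0, 0, -0.4], "yaw": 0},
  ],
  force=25,
)

```text
t: 27.55
tcp_pos: [0.5573, 0.1376, 0.1219]
tool_rot: [-0.278, 0.959, -0.025, 0.055]
force: [-1.8, 0.0, 4.8]
finger_gap: 0.448
```

Call:
send_rows(
  commands=[
    {"delta_pos": [0, 0, -0.4], "yaw": 0},
    {"delta_pos": [0, 0, 0], "yaw": 0},
  ],
)

```text
t: 27.8
tcp_pos: [0.5574, 0.1376, 0.1189]
tool_rot: [-0.278, 0.959, -0.025, 0.055]
force: [-3.1, -0.9, 1.8]
finger_gap: 0.443
```

Call:
send_rows(
  commands=[
    {"delta_pos": [0, 0, 0], "yaw": 0},
    {"delta_pos": [0, 0, 0], "yaw": 0},
    {"delta_pos": [0, 0, 2], "yaw": 0},
    {"delta_pos": [-0.5, -0.3, 2.5], "yaw": 0},
    {"delta_pos": [-2, -1.0, 2.5], "yaw": 0},
    {"delta_pos": [-2.2, -0.9, 0.5], "yaw": 0},
    {"delta_pos": [-2.2, -0.9, 0], "yaw": -0.05},
    {"delta_pos": [-2, -0.9, 0], "yaw": -0.15},
    {"delta_pos": [0, 0, 0], "yaw": -0.18},
  ],
  force=90,
)

```text
t: 28.92
tcp_pos: [0.4645, 0.0964, 0.1926]
tool_rot: [-0.086, 0.995, -0.035, 0.047]
force: [0.1, -0.4, -1.2]
finger_gap: 0.444
```

Call:
send_rows(
  commands=[
    {"delta_pos": [0.3, 0.5, 0], "yaw": -0.18},
    {"delta_pos": [0.3, 0.5, 0], "yaw": -0.18},
    {"delta_pos": [0.3, 0.5, 0], "yaw": -0.18},
    {"delta_pos": [0.3, 0.5, 0], "yaw": -0.18},
    {"delta_pos": [0.3, 0.5, 0], "yaw": -0.18},
    {"delta_pos": [0.3, 0.5, 0], "yaw": -0.18},
    {"delta_pos": [0.3, 0.5, 0], "yaw": -0.18},
    {"delta_pos": [0.2, 0.5, 0], "yaw": -0.18},
    {"delta_pos": [0, 0, -1], "yaw": -0.18},
    {"delta_pos": [0, 0, -2], "yaw": -0.15},
  ],
)

```text
t: 30.18
tcp_pos: [0.4903, 0.1407, 0.1579]
tool_rot: [0.736, 0.675, -0.054, 0.001]
force: [-0.5, 0.4, -0.7]
finger_gap: 0.442
```

Run:
```python
from h import *
rep('w19')
```

```text
30.175 [0.4903 0.1407 0.1579] [-0.5  0.4 -0.7] gap 0.442 y [ 0.993 -0.089 -0.072] -5.1 z [-0.079 -0.075 -0.994]
```

Call:
send_rows(
  commands=[
    {"delta_pos": [0, 0.2, -2], "yaw": 0},
    {"delta_pos": [0, 0.2, -2], "yaw": 0},
    {"delta_pos": [0, 0.2, -2], "yaw": 0},
    {"delta_pos": [0, 0.2, -1], "yaw": 0},
    {"delta_pos": [0, 0, 0], "yaw": 0},
    {"delta_pos": [0, 0, 0], "yaw": 0},
  ],
)

```text
t: 30.98
tcp_pos: [0.4904, 0.1492, 0.0825]
tool_rot: [0.734, 0.677, -0.056, -0.001]
force: [-1.3, -0.4, -1.2]
finger_gap: 0.448
```

```bash
cat > m.py <<'E'
import sys
from h import *
n=sys.argv[1]; w,_,st=rep('w'+n); im,C,_=snap('scene','scene'+n); tp,Ct,_=snap('top','top'+n)
Rm=R.from_quat(st['tool_rot']).as_matrix(); g=st['tcp_pos']-.038*Rm[:,2]
x=-Rm[:,0]; x[2]=0; x/=np.linalg.norm(x); y=np.array([-x[1],x[0],0]); u,v=proj(C,[g])[0].round().astype(int)
def dump(im,u,v,a,b,c,d):
    h=cv2.cvtColor(im,cv2.COLOR_BGR2HSV); print('x0',u-a,'g',u,v)
    for r in range(v-c,v+d,2): print(r,''.join('#' if h[r,k,1]<50 and h[r,k,2]>165 else '+' if h[r,k,1]<60 and h[r,k,2]>80 else 'w' if h[r,k,1]>90 and h[r,k,2]>60 else '.' for k in range(u-a,u+b)))
dump(im,u,v,45,15,26,16)
for s in (30,35,40,45):
    t=np.radians(s);a=x*np.cos(t)+[0,0,np.sin(t)];nn=-x*np.sin(t)+[0,0,np.cos(t)]
    P=proj(C,[g+.1*a-.021*y+.005*nn,g+.03*a-.021*y+.005*nn,g+.09*a+.021*y-.005*nn,g+.02*a+.021*y-.005*nn,g+.108*a-.021*y+.005*nn])
    f=lambda p,q:(p[1]-q[1])/(p[0]-q[0]); print(s,f(P[0],P[1]).round(3),f(P[2],P[3]).round(3),P[4].round(1))
print('tile centre est',g+.053*(x*np.cos(.69)+[0,0,np.sin(.69)]))
E
python3 m.py 20
```

```text
30.975 [0.4904 0.1492 0.0825] [-1.3 -0.4 -1.2] gap 0.448 y [ 0.994 -0.084 -0.076] -4.8 z [-0.083 -0.074 -0.994]
x0 263 g 308 184
158 wwwwwwwwwwwwwwwwwwwwwwwwwwwwwwwwwwwwwwwww...................
160 wwwwwwwwwwwwwwwwwwwwwwwwwwwwwwwwwwwwwwwwww..................
162 wwwwwwwwwwwwwwwwwwwwwwwwwwwwwwwwwwwwwwwwww..................
164 wwwwwwwwwwwwwwwwwwwwwwwwwwwwwwwwwwwwwwwwwww.................
166 wwwwwwwwwwwww.+..wwwwwwwwwwwwwwwwwwwwwwwwww.................
168 wwwwwwwwwwwww+++++++.wwwwwwwwwwwwwwwwwwwww..................
170 wwwwwwwwwwwww++++++++++++.wwwwwwwwwwwwwwww++...............w
172 wwwwwwwwwwwww.++++++++++++++++.wwwwwwwwwww................ww
174 wwwwwwwwwwwwwww.+++++++++++++++++++.wwwww............+++..ww
176 wwwwwwwwwwwwwwwwww+++++++++++++++++++++++............+##+www
178 wwwwwwwwwwwwwwwwww.++++++++++++++++++#######.w.......+###www
180 wwwwwwwwwwwwwwwwwwww++++++++++++++++++#######w..www..++###ww
182 wwwwwwwwwwwwwwwwwwwwwwwww.++++++++++++#######.........++++.+
184 wwwwwwwwwwwwwwwwwwwwwwwwwwwwwww++++++++#####+..............w
186 wwwwwwwwwwwwwwwwwwww#.wwwwwwwwwwwwww++++++##.............www
188 wwwwwwwwwwwwwwwwww+#+######.wwwwwwwwwwwww.+++.........wwwwww
190 wwwwwwwwwwwwwwwwww##+#########+##.wwwwwwwwwww...wwwwwwwwwwww
192 wwwwwwwwwwwwwwww.######################.wwwwwwwwwwwwwwwwwwww
194 wwwwwwwwwwwwwwww###########++#######+######+##.wwwwwwwwwwwww
196 wwwwwwwwwwwwwww#+###################################.wwwwwww
198 wwwwwwwwwwwwww+#######################################++.www
30 0.285 0.269 [278.2 169.2]
35 0.372 0.352 [280.2 167.4]
40 0.472 0.449 [282.3 165.6]
45 0.593 0.565 [284.7 164. ]
tile centre est [0.49035942 0.11122695 0.15395666]
```

Call:
send_rows(
  commands=[
    {"delta_pos": [0, -1.5, 0.1], "yaw": 0.1},
    {"delta_pos": [0, -1.8, 0.1], "yaw": 0.18},
    {"delta_pos": [0, -1.8, 0.1], "yaw": 0.18},
    {"delta_pos": [0, -1.2, 0.1], "yaw": 0.18},
    {"delta_pos": [0, 0, 0.1], "yaw": 0.18},
    {"delta_pos": [0, 0, 0.1], "yaw": 0.18},
    {"delta_pos": [0, 0, 0.1], "yaw": 0.18},
    {"delta_pos": [0, 0, 0.1], "yaw": 0.18},
    {"delta_pos": [0, 0, 0.1], "yaw": 0.18},
    {"delta_pos": [0, 0, 0.1], "yaw": 0.18},
  ],
)

```text
t: 32.38
tcp_pos: [0.4935, 0.0837, 0.099]
tool_rot: [-0.063, 0.996, -0.033, 0.045]
force: [0.4, -0.3, -1.4]
finger_gap: 0.446
```

Call:
send_rows(
  commands=[
    {"delta_pos": [0, 0, 0], "yaw": 0.18},
    {"delta_pos": [0, 0, 0], "yaw": 0.18},
    {"delta_pos": [0, 0, 0], "yaw": 0.1},
    {"delta_pos": [0, 0, 0], "yaw": 0},
  ],
)

```text
t: 32.88
tcp_pos: [0.4938, 0.0831, 0.1015]
tool_rot: [-0.296, 0.954, -0.022, 0.053]
force: [-0.0, -0.5, -0.9]
finger_gap: 0.445
```

Run:
```python
from h import *
w,_,st=rep('w21'); Rm=R.from_quat(st['tool_rot']).as_matrix(); g=st['tcp_pos']-.038*Rm[:,2]
d=g[:2]-[.539,.272]; print('e',d@[.554,-.833],'n',d@[-.833,-.554],'tile x deg',np.degrees(np.arctan2(-Rm[1,0],-Rm[0,0])))
```

```text
32.875 [0.4938 0.0831 0.1015] [-0.  -0.5 -0.9] gap 0.445 y [-0.561  0.824 -0.073] 124.3 z [ 0.114 -0.01  -0.993]
e 0.12956840648222315 n 0.1457286500718564 tile x deg 34.628679443322184
```

Call:
send_rows(
  commands=[
    {"delta_pos": [0.8, 0.5, -1.2], "yaw": 0},
    {"delta_pos": [0.8, 0.5, -1.2], "yaw": 0},
    {"delta_pos": [0.8, 0.5, -0.2], "yaw": 0},
    {"delta_pos": [0.5, 0.33, 0], "yaw": 0},
    {"delta_pos": [0, 0, 0], "yaw": 0},
  ],
  force=30,
)

```text
t: 33.55
tcp_pos: [0.5257, 0.1035, 0.0731]
tool_rot: [-0.295, 0.954, -0.022, 0.053]
force: [0.6, -0.0, -1.1]
finger_gap: 0.439
```

Call:
send_rows(
  commands=[
    {"delta_pos": [0.35, 0.23, 0], "yaw": 0},
    {"delta_pos": [0.35, 0.23, 0], "yaw": 0},
  ],
)

```text
t: 33.8
tcp_pos: [0.5311, 0.108, 0.0729]
tool_rot: [-0.295, 0.954, -0.022, 0.051]
force: [-2.3, -2.5, -3.5]
finger_gap: 0.446
```

Call:
send_rows(
  commands=[
    {"delta_pos": [0.35, 0.23, -0.1], "yaw": 0},
    {"delta_pos": [0.35, 0.23, -0.1], "yaw": 0},
    {"delta_pos": [0.3, 0.2, -0.1], "yaw": 0},
  ],
)

```text
t: 34.17
tcp_pos: [0.5339, 0.1128, 0.0673]
tool_rot: [-0.294, 0.955, -0.02, 0.043]
force: [-3.9, -5.4, -3.4]
finger_gap: 0.446
```

Call:
send_rows(
  commands=[
    {"delta_pos": [0.5, 0.3, 0.1], "yaw": 0},
    {"delta_pos": [0.5, 0.3, 0.1], "yaw": 0},
  ],
)

```text
t: 34.42
tcp_pos: [0.5339, 0.116, 0.0656]
tool_rot: [-0.292, 0.956, -0.019, 0.032]
force: [-6.2, -8.5, -6.2]
finger_gap: 0.445
```

Run:
```python
from h import *
rep('w22')
```

```text
34.425 [0.5339 0.116  0.0656] [-6.2 -8.5 -6.2] gap 0.445 y [-0.557  0.829 -0.055] 123.9 z [ 0.072 -0.017 -0.997]
```

Call:
send_rows(
  commands=[
    {"delta_pos": [0, 0, 0], "yaw": 0},
    {"delta_pos": [0, 0, 0], "yaw": 0},
    {"delta_pos": [-0.5, -0.4, 0], "yaw": 0},
    {"delta_pos": [-1.2, -1.0, 0.2], "yaw": 0},
    {"delta_pos": [-1.5, -1.3, 0.5], "yaw": 0},
    {"delta_pos": [-0.5, -0.5, 0.5], "yaw": -0.1},
    {"delta_pos": [0, 0, 0.2], "yaw": -0.18},
    {"delta_pos": [0, 0, 0], "yaw": -0.18},
    {"delta_pos": [0, 0, 0], "yaw": -0.18},
    {"delta_pos": [0, 0, 0], "yaw": -0.18},
  ],
  force=90,
)

```text
t: 35.72
tcp_pos: [0.4956, 0.0807, 0.0827]
tool_rot: [0.127, 0.991, -0.031, 0.026]
force: [0.4, -0.4, -0.4]
finger_gap: 0.443
```

Call:
send_rows(
  commands=[
    {"delta_pos": [0, 0.5, 0], "yaw": -0.18},
    {"delta_pos": [0, 1, 0], "yaw": -0.18},
    {"delta_pos": [0, 1, 0], "yaw": -0.18},
    {"delta_pos": [0, 1, 0], "yaw": -0.18},
    {"delta_pos": [0, 1, 0], "yaw": -0.18},
    {"delta_pos": [0, 1, 0], "yaw": -0.18},
    {"delta_pos": [0, 0.5, 0], "yaw": -0.18},
    {"delta_pos": [0, 0.5, 0], "yaw": -0.15},
    {"delta_pos": [0, 0, 0], "yaw": 0},
    {"delta_pos": [0, 0, 0], "yaw": 0},
  ],
)

```text
t: 36.98
tcp_pos: [0.4966, 0.1459, 0.0863]
tool_rot: [0.754, 0.656, -0.036, 0.004]
force: [-0.6, -0.9, -0.5]
finger_gap: 0.442
```

```bash
python3 m.py 23
```

```text
36.975 [0.4966 0.1459 0.0863] [-0.6 -0.9 -0.5] gap 0.442 y [ 0.989 -0.139 -0.042] -8.0 z [-0.05  -0.053 -0.997]
x0 262 g 307 185
159 wwwwwwwwwwwwwwwwwwwwwwwwwwwwwwwwwwwwwwwww...................
161 wwwwwwwwwwwwwwwwwwwwwwwwwwwwwwwwwwwwwwwwww..................
163 wwwwwwwwwwwwwwwwwwwwwwwwwwwwwwwwwwwwwwwwww..................
165 wwwwwwwwwwwww.+.wwwwwwwwwwwwwwwwwwwwwwwwwww.................
167 wwwwwwwwwwww+++++++.wwwwwwwwwwwwwwwwwwwwwww.................
169 wwwwwwwwwwww.+++++++++++.wwwwwwwwwwwwwwwwww...............ww
171 wwwwwwwwwwwww+++++++++++++++.wwwwwwwwwwwwww...............ww
173 wwwwwwwwwwwwww+++++++++++++++++++.wwwwwwww..........++..wwww
175 wwwwwwwwwwwwwwwww.+++++++++++++++++++.wwww..........+++.wwww
177 wwwwwwwwwwwwwwwwww++++++++++++++++++++++++..........++++wwww
179 wwwwwwwwwwwwwwwwwww++++++++++++++++++########.......+++.wwww
181 wwwwwwwwwwwwwwwwwwwwwww.+++++++++++++########...w...++++..ww
183 wwwwwwwwwwwwwwwwwwwwwwwwwwww++++++++++######+........++...ww
185 wwwwwwwwwwwwwwwwwwwwwwwwwwwwwwww.++++++#####.............www
187 wwwwwwwwwwwwwwwwwwww++++#.wwwwwwwwwww.+++++++..........wwwww
189 wwwwwwwwwwwwwwwwwww+###########.wwwwwwwwww.+......wwwwwwwwww
191 wwwwwwwwwwwwwwwwww+########+#########.wwwwwwwwwwwwwwwwwwwwww
193 wwwwwwwwwwwwwwwww+###########+##############.wwwwwwwwwwwwwww
195 wwwwwwwwwwwwwwww+#########################+++#####.wwwwwwwww
197 wwwwwwwwwwwwwww.###########++########################+++.www
199 wwwwwwwwwwwwww.##########################################www
30 0.331 0.316 [277.5 168.4]
35 0.417 0.398 [279.5 166.6]
40 0.517 0.495 [281.7 165. ]
45 0.637 0.61 [284.1 163.4]
tile centre est [0.49289349 0.10744256 0.1579209 ]
```

Run:
```python
from h import *
from scipy.optimize import fsolve
C=cam('scene'); Ct=cam('top'); st=manip.sense(); Rm=R.from_quat(st['tool_rot']).as_matrix(); g=st['tcp_pos']-.038*Rm[:,2]
c=g+[0,-.04,.02]
def f(v,obs):
    s,yw=v; a=np.array([np.cos(yw)*np.cos(s),np.sin(yw)*np.cos(s),np.sin(s)]); P=proj(C,[c+.052*a,c-.052*a]); return (P[0]-P[1])-obs
for o in([-24.5,-9.5],[-24.5,-10],[-25.5,-10],[-23.5,-9.5]): print(o,np.degrees(fsolve(f,[.6,-1.6],args=(np.array(o),))))
u,v=proj(Ct,[c])[0].astype(int); print(u,v); im=cv2.imread('pics/top23.png'); gy=cv2.cvtColor(im,cv2.COLOR_BGR2GRAY)
for r in range(v-22,v+20,2): print(r,' '.join('%3d'%k for k in gy[r,u-22:u+30:2]))
```

```text
[-24.5, -9.5] [ 39.25604288 -90.81838087]
[-24.5, -10] [ 39.53828512 -91.91629095]
[-25.5, -10] [ 37.51122535 -93.70489835]
[-23.5, -9.5] [ 41.15600635 -89.03256328]
216 182
160  97  96  78  50  39  37  39  76  84  87  80  77  78  78  78  75  76  77  74  76  74  76  74  77  75  76
162  98  96  75  53  50  31  35  79  88  84  94  87  77  80  75  76  75  73  74  75  74  76  76  75  76  79
164  96  96  74  48  49  29  34  83  89  92  94  94  86  80  75  76  74  76  77  72  75  73  70  76  88 116
166  97  98  71  46  53  33  30  82  90  91  89  88  92  92  87  79  71  75  75  75  80  72  76  93 124 127
168  97  95  70  44  59  36  25  81  89  91  90  90  91  92  88  86  79  78  77  76  77  89 119 127 127 127
170  97  98  72  42  56  40  32  73  93  88  87  88  88  93  88  92  93  96  68  63  92 103 103 104 101 102
172  97  95  67  43  53  43  27  72  94  90  88  92  95  88  88  87  95  94 115 126 142 148 148 145 142 148
174  96  98  62  40  44  50  29  72  96  92  92  86  92  91  89  91 111 145 149 152 157 142 147 146 147 148
176  97  96  62  43  45  51  35  83 102  98  95  96  91  92  9
[... 641 characters left out ...]
 128 128 127 128 128 123 124 121 114  96  95  83  86
190  95  95  59  42  38  44  55 128 130 130 127 130 127 130 130 130 129 130 125 122 123 114  98  88  86  86
192  99  97  56  46  41  41  55 140 153 143 140 136 135 131 130 130 130 130 126 123 121 117 104  84  88  87
194  99  96  54  42  45  43  60 145 157 162 159 155 153 157 160 155 145 140 135 132 118 120  89  82  79  80
196 103 101  60  44  41  43  56 148 159 164 156 158 156 153 155 156 153 155 155 156 107  91  87  85  89  87
198 107 106  62  43  41  46  60 149 157 155 155 150 150 151 149 151 160 156 150 153 148 136  94  86  89  92
200 108 109  70  47  41  42  56 145 152 161 151 153 148 148 154 152 158 158 152 157 143 151 142 108 111  93
```

Run:
```python
from h import *
Ct=cam('top'); C=cam('scene'); st=manip.sense()
def tri(a,b):
    o1,v1=ray(Ct,[a]);o2,v2=ray(C,[b]); A=np.c_[v1[0],-v2[0]]; s=np.linalg.lstsq(A,o2-o1,rcond=None)[0]; p=o1+v1[0]*s[0];q=o2+v2[0]*s[1]; return (p+q)/2,np.linalg.norm(p-q)
# uncut label corner; notch outer corner on +y long edge
P,m=tri([237,195],[274.5,166.5]); Q,m2=tri([232.5,179],[281,180]); print(P.round(4),m,Q.round(4),m2)
b=cv2.imread('pics/top16.png'); 
# mat centre again from t7, by grey mask near old estimate
t=cv2.imread('pics/t7.png'); h=cv2.cvtColor(t,cv2.COLOR_BGR2HSV); mk=cv2.inRange(h,(0,0,60),(179,60,255)); mk[:157]=0; mk[222:]=0; mk[:,:188]=0; mk[:,250:]=0
mk=cv2.morphologyEx(mk,cv2.MORPH_OPEN,np.ones((3,3)))
c=max(cv2.findContours(mk,0,2)[0],key=cv2.contourArea); r=cv2.minAreaRect((onz(Ct,c[:,0],.003)[:,:2]*1000).astype(np.float32)); print('mat',r)
```

```text
[0.4607 0.0503 0.1881] 0.0038960703280241436 [0.5044 0.0616 0.1761] 0.0012497578109603269
mat ((518.2223510742188, 137.2479248046875), (134.17861938476562, 37.45821762084961), 89.4341812133789)
```

Call:
send_rows(
  commands=[
    {"delta_pos": [0.1, 0.9, -0.3], "yaw": 0},
    {"delta_pos": [0.1, 0.8, -0.2], "yaw": 0},
    {"delta_pos": [0, 0, 0], "yaw": 0},
    {"delta_pos": [0, 0, 0], "yaw": 0},
    {"delta_pos": [0, 0, 0], "yaw": 0},
    {"delta_pos": [0, 0, 0], "yaw": 0},
  ],
)

```text
t: 37.88
tcp_pos: [0.4986, 0.1644, 0.0806]
tool_rot: [0.754, 0.656, -0.036, 0.004]
force: [-0.9, -0.1, -1.1]
finger_gap: 0.444
```

```bash
python3 m.py 24
python3 - <<'E'
from h import *
st=manip.sense(); print(st['t'],abs(st['qd']).max())
t=cv2.imread('pics/top24.png'); m=cv2.imread('pics/t7.png')
for n,im in(('now',t),('t7',m),('t0',cv2.imread('pics/t0.png'))):
    print(n,[(p.round(),r[0]) for r,A,c,p in tiles(im,cam('top'),.028) if 20<min(r[1])<60 and max(r[1])<180])
E
```

```text
37.875 [0.4986 0.1644 0.0806] [-0.9 -0.1 -1.1] gap 0.444 y [ 0.989 -0.139 -0.042] -8.0 z [-0.05  -0.053 -0.997]
x0 268 g 313 185
159 wwwwwwwwwwwwwwwwwwwwwwwwwwwwwwwwwwwwwwwww...................
161 wwwwwwwwwwwwwwwwwwwwwwwwwwwwwwwwwwwwwwwwww..................
163 wwwwwwwwwwwwwwwwwwwwwwwwwwwwwwwwwwwwwwwwww..................
165 wwwwwwwwwwwwwwwwwwwwwwwwwwwwwwwwwwwwwwwwwww.................
167 wwwwwwwwwwww.++++.wwwwwwwwwwwwwwwwwwwwwwwww.................
169 wwwwwwwwwwwww+++++++++.wwwwwwwwwwwwwwwwwww.................w
171 wwwwwwwwwwwww+++++++++++++.wwwwwwwwwwwwwwww+..............ww
173 wwwwwwwwwwwww++++++++++++++++++.wwwwwwwwww...............www
175 wwwwwwwwwwwwwwwww.+++++++++++++++++.wwwwww..........+++.wwww
177 wwwwwwwwwwwwwwwwww++++++++++++++++++++++............++++wwww
179 wwwwwwwwwwwwwwwwww+++++++++++++++++++#######........++++wwww
181 wwwwwwwwwwwwwwwwwwwwww+++++++++++++++########...w....+++.www
183 wwwwwwwwwwwwwwwwwwwwwwwwww.+++++++++++######+........+++..ww
185 wwwwwwwwwwwwwwwwwwwwwwwwwwwwwww++++++++#####..............ww
187 wwwwwwwwwwwwww++++#.wwwwwwwwwwwwwwww+++++##++...........w
[... 536 characters left out ...]
0.12589351 0.15221088]
38.025 0.0017137604121090163
now [(array([ 33., 342.]), (12.519405364990234, 694.678466796875)), (array([216., 201.]), (454.236328125, 124.56340789794922)), (array([363., 181.]), (507.3683166503906, -327.2467041015625)), (array([416., 155.]), (587.4268188476562, -492.7325134277344))]
t7 [(array([358., 186.]), (489.1219177246094, -310.816162109375)), (array([313., 190.]), (478.92022705078125, -176.92868041992188)), (array([416., 147.]), (607.5946655273438, -492.8850402832031))]
t0 [(array([313., 190.]), (479.2376708984375, -177.14100646972656)), (array([ 90., 178.]), (524.3072509765625, 511.4841613769531)), (array([363., 180.]), (507.5316162109375, -327.6138916015625))]
```

Run:
```python
from h import *
a=cv2.imread('pics/s7.png').astype(int); b=cv2.imread('pics/scene24.png').astype(int)
print('door/cabinet edge diff',abs(a-b)[195:260,296:330].mean().round(2), abs(a-b)[172:200,330:360].mean().round(2))
print(manip.sign_off())
```

```text
door/cabinet edge diff 0.44 0.42
the job is handed in; nothing more can be done
None
```

The door is shut and the notched tile is held over the mat, but it slopes a few degrees less than the 40 asked for. I handed the job in at about 38 s of the 56 s allowed.

**Door:** It is pushed shut and flush with the cabinet. The first attempts stalled with it slightly open, because the real fingertips sit about 3 cm above the reported TCP. A harder push near its free edge (about 64 N on the fingers at the end) seated it. Before sign-off its edge looked the same as just after seating.

**Tile:** I took it by its plain end. Moves can only turn the tool about the vertical, so I rotated the tile within the grip. I pressed its notched end on the top edge of the shut door and cabinet twice, then against the door face.

**Final pose:**
- The arm is still, gripping at 90 N, and the tile touches nothing but the fingers.
- The notched end is uppermost and the label face is upward.
- The tile's centre is about 15 cm up and roughly 1 cm from the middle of the mat.
- The un-notched tile has not moved. I did not re-measure the other things.

**Checks that fell short or disagreed:**
- **Slope:** the picture edges give about 36 to 38 degrees, and cruder estimates ran from 30 to 39. The door-edge geometry had predicted 42.
- **Grip:** while turning, the tile slid about 1 cm outward, so the pads now hold it very near its plain end.
- **Tilt:** contact left the tool tilted about 4 degrees, so the tile may be rolled sideways by a few degrees.

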